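# Photograph two sides of a square bottle in a slide-jaw photo stand after clearing it

### The arm

A 6-joint arm with a two-finger parallel gripper is mounted at the origin on the work surface. World frame = base frame: x ahead of the robot, y to its left, z up, the work surface at z = 0. Lengths are in mm, angles in rad, forces in N, time in s.
With the tool pointing down it reaches from about 350 to 775 mm from the base axis. Payload 7.3 kg.
Tool frame: the origin (TCP) lies midway between the tips of the shut fingers; the grasp point (between the pads) lies 19 mm behind it; z points along the fingers, y is the line along which they close (so a half turn about z gives the same grasp; the last joint's range is limited). The gripper opens to 92 mm and grips with 3 to 60 N. Pads are 19 mm wide; open, the fingers measure 130 mm over their backs; the gripper's body (75 mm by 190 mm) begins 47 mm behind the grasp point.
Start: joints at [-0.146, 0.342, 1.524, -0, 1.275, -0.146], TCP at [525.019, 0.019, 226.741] pointing down, gripper open.
Joint ranges: [-2.53, 2.53], [-0.77, 2.02], [0.04, 2.7], [-1, 4.14], [0.28, 2.66], [-3.11, 3.11]. Speed limits (rad/s): [2.57, 2.57, 3.14, 3.14, 3.14, 3.14].

### API

Orientations are given as [roll, pitch, yaw] about the fixed x, y, z axes, in that order (R = Rz(yaw) Ry(pitch) Rx(roll)).
In Python, from plant import bot gives the robot as it stands.
- The arm moves only by the tool servo_tool, never from a script. Its argument "deltas" is a list of rows, each a list of 2 entries, a list of its own where there are three numbers: the shift along the tool's x, y, z in m, then the turn, a rotation vector about the tool's x, y, z in degrees. A call has 1 to 20 rows; each row shifts and turns the commanded pose from where the row before left it, along the tool's axes as they then stand; what a row does not reach is not made up. A row lasts 1/8 s, in which the tool goes at most 62.5 mm and 10.7 degrees, less where a joint would pass 70% of its speed; a pose out of reach is approached as far as the arm can. A call with a gripper value outside its range is refused whole. "fingers" is the opening, from 0 (shut) to 1 (fully open), set as the call begins (left out, the last holds). The fingers move at their own pace and stop on an object; the grip force is fixed at half the most. Time passes only in rows, so rows that do not move let the fingers close. It gives the time, the measured TCP pose, the force, the opening and the grip force at its end, in the units of the state.
- bot.get_obs(): the state, without advancing time (a new reading comes with each control period).
- bot.capture(name): name is "scene" or "side" or "wrist"; returns the picture (400x640x3 uint8, red, green, blue); there is no depth.
- bot.camera_model(name): a dict with "mtx" (3x3 intrinsics, pixels), "dist" ([k1, k2, p1, p2, k3] as OpenCV has them; the pictures are not rectified), "xyz" and "rotation" of the camera in the world. Camera axes: x right, y down, z forward; pixel columns grow to the right and rows downward; lengths in mm; the calibration is good to about 2 mm. A picture is of the moment at which its call begins: read the wrist's pose just before it. camera_model takes no time and is no camera call; for the wrist camera it gives the pose at the moment of the call.
- bot.close_job(): hands the job in; it is judged then, once.
The state is a dict: "time": time; "joint_positions": joint angles; "dq": joint speeds; "tau": joint torques, N m; "tool_pos": TCP position; "tcp_rot": TCP orientation; "contact_force": force on the tool from outside, world axes, zero at the start; "moment": the same for the moment, N m; "grip_width": finger opening in mm; "finger_force": force on a finger pad.
Only numpy, scipy, OpenCV 4.12 (cv2) and the standard library are available. Lean on these libraries where they do the work, as an engineer would, in place of code of your own. Each camera call takes 0.05 s, during which the arm holds its last target. There are 200 camera calls.

### The job

First clear everything left standing in the photo stand (between the jaws and in front of the lens) into the steel tray, right way up. Then photograph the square bottle twice: put it upright in the middle of the jaws with its paper label facing the camera, slide the jaw shut so the bottle is held squarely, and press the release button fully; then open the jaw, turn the bottle so that its scale strip faces the camera, shut the jaw on it again and press the button again. Finally open the jaw, stand the bottle back on its rubber mat and leave the jaw wide open; leave the other glassware and boxes alone.

Things in the scene. Friction and masses are not known exactly. Their poses are not given: they have to be found in the camera images.
- stand: Photo stand fixed to the bench: aluminium plate 4 mm thick (x -60..60, y -120..150 mm) with a slide-jaw holder. Origin: bench level, under the clamped bottle's centre. +x points to the camera. Fixed jaw: face at y = -25 mm, 18 mm thick; the moving jaw comes from +y and pushes the bottle against it. Both jaws are 44 mm wide along x, tops 38 mm above the bench.
- lens (a point): Centre of the front of the camera lens, at stand x = +236 mm, 45 mm above the bench, looking along the stand's -x. The black camera behind it is 80 mm tall, 98 mm wide, fixed to the stand. Leftovers stand on the bare bench between plate and lens, or on the plate between the jaws.
- jaw (a joint): Moving jaw, m: 0 = fully open (98 mm between the jaw faces), growing as it shuts along the stand's -y; the gap is 0.098 minus this value, so about 0.048 when shut on the 50 mm bottle; limit 0.065. About 4 N of friction; it stays where it is left. Starts nearly open.
- jaw_post (a point): Centre of the top of the moving jaw's upright round steel post, its handle: 16 mm diameter, top 70 mm above the bench, rising from a low carriage whose top is 22 mm above the bench; 45 mm behind (stand +y) the moving jaw's face, on the stand's x = 0 line.
- release_top (a point): Centre of the top of the grey camera release button, 28 mm diameter, in a black housing on the plate, at stand x = -20, y = -92 mm. Press straight down.
- release (a joint): Travel of the release button, m: 0 = up, 0.006 = fully down (about 5 N); springs back. A photo is taken when it is pressed past 0.0035 for 0.1 s.
- bottle: Square amber glass bottle, 220 g: body 50 x 50 mm, 78 mm tall, then a shoulder and a black round cap 34 mm in diameter, 102 mm tall in all. Origin: centre of the underside; z up its axis. Starts on the rubber mat, turned any way.
- label (a point): Middle of the paper label, on the bottle's +x side (25 mm from its axis, 44 mm up). The label is a 38 x 44 mm sheet.
- scale (a point): Middle of the white fill scale (an 8 mm wide upright strip with short rungs) on the bottle's +y side (25 mm from its axis, 44 mm up), next to the label side: anticlockwise from it as seen from above. The other two sides are bare glass.
- mat: Black rubber mat, 120 x 120 x 3 mm, fixed. Origin: centre of its underside at bench level.
- jar: Leftover to clear, may be absent: glass jar with white lid, 52 mm diameter, 40 mm tall, 90 g. Origin: centre of the underside.
- dish: Leftover to clear, may be absent: flat closed culture dish, 60 mm diameter, 18 mm tall, 50 g. Origin: centre of the underside.
- pot: Leftover to clear, may be absent: small white sample pot with a grey lid, 42 mm diameter, 34 mm tall, 60 g. Origin: centre of the underside.
- tray: Open steel tray, fixed: 280 mm (its x) by 150 mm (its y), 22 mm tall, walls and floor 4 mm. Origin: centre of the underside.
- measure: Bystander: measuring cylinder, foot 70 mm diameter, 202 mm tall. Leave it alone.
- tipbox: Bystander: pipette tip box 85 x 120 x 75 mm. Leave it alone.
- beaker: Bystander: glass beaker 66 mm diameter, 80 mm tall. Leave it alone.

How it is judged (in metres and radians):
On the way, in this order (a step that is already met when the one before it is completed fails the run):
1. every leftover that is present stands in the tray, right way up (x of jar in the frame of tray between -0.136 and 0.136 m and y of jar in the frame of tray between -0.071 and 0.071 m and z of each of jar, dish, pot in the frame of tray below 0.012 m and angle between each of jar, dish, pot's own z axis and vertical below 0.2 rad and linear speed of each of jar, dish, pot below 0.03 m/s and x of dish in the frame of tray between -0.136 and 0.136 m and y of dish in the frame of tray between -0.071 and 0.071 m and x of pot in the frame of tray between -0.136 and 0.136 m and y of pot in the frame of tray between -0.071 and 0.071 m), for 0.2 s.
2. the bottle stands clamped between the jaws, label towards the lens, while the release button is pressed (x of label in the frame of stand above 0.011 m and x of bottle in the frame of stand between -0.014 and 0.014 m and y of bottle in the frame of stand between -0.005 and 0.005 m and z of bottle in the frame of stand below 0.009 m and angle between the x axis of bottle and the x axis of stand, either way round below 0.1 rad and angle between bottle's own z axis and vertical below 0.08 rad and value of joint jaw above 0.0445 m and value of joint release above 0.0035 m), for 0.1 s.
3. the bottle stands clamped between the jaws, scale towards the lens, while the release button is pressed (x of scale in the frame of stand above 0.011 m and x of bottle in the frame of stand between -0.014 and 0.014 m and y of bottle in the frame of stand between -0.005 and 0.005 m and z of bottle in the frame of stand below 0.009 m and angle between the y axis of bottle and the x axis of stand, either way round below 0.1 rad and angle between bottle's own z axis and vertical below 0.08 rad and value of joint jaw above 0.0445 m and value of joint release above 0.0035 m), for 0.1 s.
At the end, for the whole second after the job is handed in: Leftovers present stand right way up (0.2 rad) on the tray floor; bottle upright on the mat, axis within 45 mm of its centre in mat x and y; jaw value under 0.03. At each photo: bottle within 14 mm (x) and 5 mm (y) of the stand origin, side square to the lens within 0.1 rad, jaw over 0.0445 (all of step 1 and x of bottle in the frame of mat between -0.045 and 0.045 m and y of bottle in the frame of mat between -0.045 and 0.045 m and z of bottle in the frame of mat below 0.008 m and angle between bottle's own z axis and vertical below 0.08 rad and linear speed of bottle below 0.03 m/s and value of joint jaw below 0.03 m); the robot touches nothing.
It fails at once if a bystander is moved more than 40 mm or tipped over (distance of any of measure, tipbox, beaker from where it was at the start of the episode above 0.04 m or angle between any of measure, tipbox, beaker's own z axis and vertical above 0.5 rad).
Of jar, dish, pot only 2 to 3 are there at a start; the rules pass over those that are not, and their reading is None.
At some moment in a run one of jar, dish, pot may be knocked a few centimetres aside while the robot is not near it.
It also fails if it takes over 210 s, if anything falls off the work surface, if the arm or the gripper's body presses on something with over 40 N, if the wrist force passes 120 N, or if a joint passes its speed limit or range.

## Working session

There is one attempt and no reset: what is moved stays moved. The work goes in short steps, Python scripts to look and compute and a tool call to move; the robot and the scene stay as the last step left them, time stands still between calls to the robot, and variables do not carry over. Pictures are saved under pics/ and viewed, at most 14 in all, crops included, and the job is handed in when it is done.

Besides the shell and the picture viewer there is one more tool, called after "Emit:" as name(argument=value, ...), one argument or row to a line, values as JSON. servo_tool: Moves the arm, as the interface text tells. Its arguments: {"type":"object","properties":{"deltas":{"type":"array"},"fingers":{"type":"number"}},"required":["deltas"]}

```bash
mkdir -p pics; ls
cat > h.py <<'E'
import numpy as np, cv2
from plant import bot
from scipy.spatial.transform import Rotation as R
def cam(n):
    c=bot.camera_model(n); return {k:np.array(v,float) for k,v in c.items() if k in('mtx','dist','xyz','rotation')}
def Rm(c):
    r=c['rotation']; return r if r.shape==(3,3) else R.from_euler('xyz',r).as_matrix()
def ray(c,px):
    u=cv2.undistortPoints(np.array(px,float).reshape(-1,1,2),c['mtx'],c['dist']).reshape(-1,2)
    return np.c_[u,np.ones(len(u))]@Rm(c).T
def onz(c,px,z):
    d=ray(c,px); return c['xyz']+d*((z-c['xyz'][2])/d[:,2])[:,None]
def proj(c,P):
    r=Rm(c); return cv2.projectPoints(np.array(P,float).reshape(-1,3),cv2.Rodrigues(r.T)[0],-r.T@c['xyz'],c['mtx'],c['dist'])[0].reshape(-1,2)
def tri(c1,p1,c2,p2):
    d1=ray(c1,p1)[0];d2=ray(c2,p2)[0];d1/=np.linalg.norm(d1);d2/=np.linalg.norm(d2)
    A=np.c_[d1,-d2];s=np.linalg.lstsq(A,c2['xyz']-c1['xyz'],rcond=None)[0]
    a=c1['xyz']+s[0]*d1;b=c2['xyz']+s[1]*d2;return (a+b)/2,np.linalg.norm(a-b)
def snap(n,f):
    im=bot.capture(n); cv2.imwrite('pics/'+f+'.png',im[:,:,::-1]); return im
E
python3 - <<'E'
from h import *
np.set_printoptions(precision=3,suppress=True)
for n in('scene','side','wrist'):
    print(n,bot.camera_model(n)); snap(n,n+'0')
print(bot.get_obs())
a=cv2.imread('pics/scene0.png');print(a.shape)
E
```

```text
pics
scene {'mtx': array([[427.498,   0.   , 322.157],
       [  0.   , 427.498, 202.401],
       [  0.   ,   0.   ,   1.   ]]), 'dist': array([-0.074,  0.   ,  0.   ,  0.   ,  0.   ]), 'xyz': array([1076.643,  347.642,  749.612]), 'rotation': array([-2.446, -0.005,  2.159])}
side {'mtx': array([[406.34 ,   0.   , 323.327],
       [  0.   , 406.34 , 202.316],
       [  0.   ,   0.   ,   1.   ]]), 'dist': array([-0.088,  0.   ,  0.   ,  0.   ,  0.   ]), 'xyz': array([ 341.486, -789.16 ,  768.411]), 'rotation': array([-2.253,  0.006, -0.338])}
wrist {'mtx': array([[332.235,   0.   , 323.975],
       [  0.   , 332.235, 195.66 ],
       [  0.   ,   0.   ,   1.   ]]), 'dist': array([-0.027,  0.   ,  0.   ,  0.   ,  0.   ]), 'xyz': array([525.488,  67.385, 383.704]), 'rotation': array([ 2.892,  0.001, -0.   ])}
{'time': 0.15, 'joint_positions': array([-0.146,  0.343,  1.525,  0.   ,  1.275, -0.146]), 'dq': array([-0.   , -0.003, -0.002,  0.001, -0.001, -0.001]), 'tau': array([  0.001, -43.147, -24.435,   0.072,   0.054,  -0.   ]), 'tool_pos': array([524.718,   0.058, 226.209]), 'tcp_rot': array([-3.14 , -0.   ,  1.571]), 'contact_force': array([ 0.661, -0.993,  0.622]), 'moment': array([ 0.044, -0.003,  0.009]), 'finger_force': 0.0, 'grip_width': 92.02343635946677}
(400, 640, 3)
```

View pictures.

View pics/scene0.png

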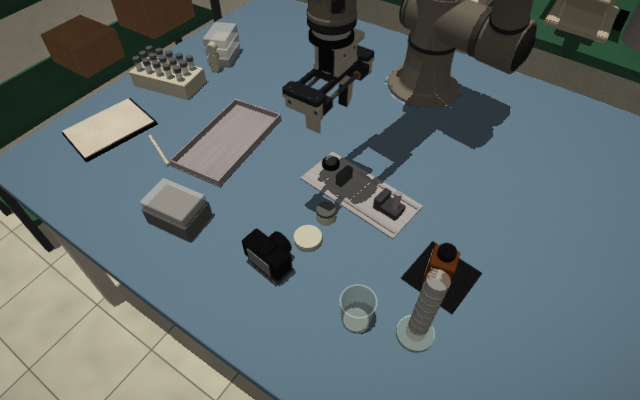

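View pics/side0.png

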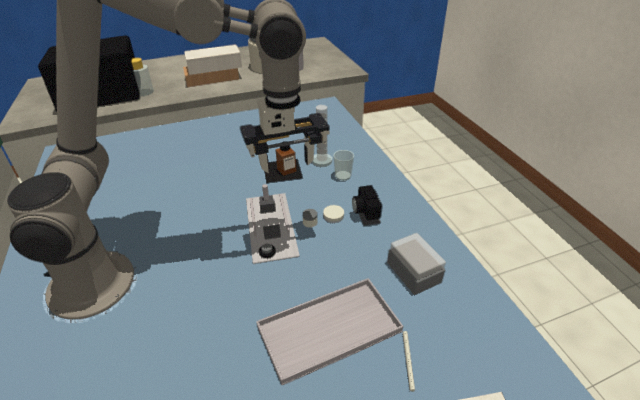

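View pics/wrist0.png

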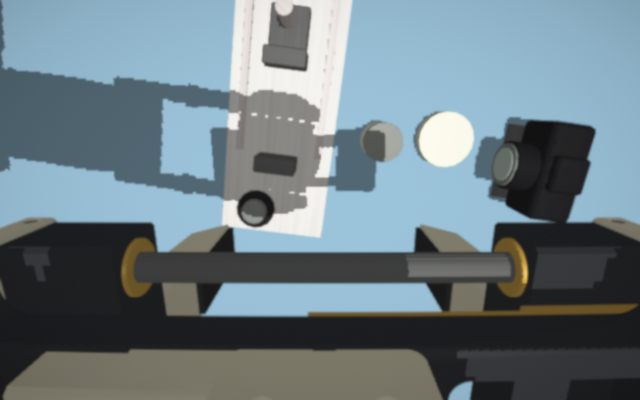

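Scene: the stand plate spans (335,153)-(421,206)-(394,235)-(301,180). The pot is at (326,212), the dish at (308,237), the bottle at (443,260) on the mat, the tray around (225,140), the measure foot at (416,333) and the beaker at (358,315). I see nothing between the jaws and no jar. Wrist: pot lid at (381,141), dish at (446,139), release button at (255,206).

Run:
```python
from h import *
np.set_printoptions(precision=1,suppress=True)
s,d,w=cam('scene'),cam('side'),cam('wrist')
print('plate scene',onz(s,[(301,180),(394,235),(421,206),(335,153)],4))
print('plate side',onz(d,[(253,259),(298,255),(284,195),(248,199)],4))
print('plate wrist',onz(w,[(222,228),(321,237)],4), 'post',onz(w,[(284,10)],70))
print('post s',tri(s,(397,195),d,(266,188)))
print('pot z34 s,d,w',onz(s,[(326,208)],34),onz(d,[(310,213)],34),onz(w,[(381,141)],34),tri(d,(310,213),w,(381,141)))
print('dish z18',onz(s,[(308,236)],18),onz(d,[(334,213)],18),onz(w,[(446,139)],18),tri(s,(308,236),w,(446,139)))
print('bottle cap',onz(s,[(448,251)],102),tri(s,(448,250),d,(285,147)))
print('mat',onz(s,[(434,242),(481,274),(452,311),(402,279)],3), onz(d,[(265,180),(302,177)],3))
print('measure foot,beaker',onz(s,[(416,333),(358,322)],2),onz(d,[(322,160),(344,176)],2))
print('tray s',onz(s,[(170,162),(221,184),(281,118),(236,100)],22))
print('tray d',onz(d,[(259,324),(283,376),(402,325),(368,284)],22))
print('tipbox s top',onz(s,[(142,203),(170,180),(210,204),(187,229)],75)); print('lens',onz(w,[(505,165)],45))
print('release',onz(w,[(255,206)],35),tri(s,(331,160),w,(255,204)))
```

```text
plate scene [[527.2 -74.4   4. ]
 [546.4 184.    4. ]
 [440.3 197.6   4. ]
 [403.9 -57.3   4. ]]
plate side [[403.1 -55.4   4. ]
 [516.  -80.4   4. ]
 [547.4 175.2   4. ]
 [439.3 193.3   4. ]]
plate wrist [[401.4 -70.2   4. ]
 [521.5 -81.6   4. ]] post [[490.8 152.   70. ]]
post s (array([491. , 153. ,  61.4]), np.float64(1.090269246186047))
pot z34 s,d,w [[586.1  35.1  34. ]] [[586.3  34.1  34. ]] [[584.7  37.   34. ]] (array([586.1,  36.6,  31.7]), np.float64(1.9265261890280025))
dish z18 [[659.3  38.4  18. ]] [[655.8  29.   18. ]] [[658.6  37.9  18. ]] (array([658.8,  38. ,  17.2]), np.float64(0.2242288567399568))
bottle cap [[593.  304.3 102. ]] (array([588.6, 301.8,  95.2]), np.float64(5.103300144086826))
mat [[514.4 263.4   3. ]
 [533.4 376.5   3. ]
 [641.7 358.8   3. ]
 [632.4 247.2   3. ]] [[510.4 273.2   3. ]
 [627.3 248.3   3. ]]
measure foot,beaker [[718.6 320.5   2. ]
 [758.8 220.6   2. ]] [[721.8 322.5   2. ]
 [757.9 208.6   2. ]]
tray s [[ 669.4 -363.2   22. ]
 [ 653.7 -210.1   22. ]
 [ 387.  -239.4   22. ]
 [ 394.  -392.1   22. ]]
tray d [[ 374.2 -264.5   22. ]
 [ 391.8 -396.2   22. ]
 [ 662.  -370.    22. ]
 [ 639.5 -242.    22. ]]
tipbox s top [[ 816.5 -270.8   75. ]
 [ 737.9 -270.1   75. ]
 [ 738.7 -150.5   75. ]
 [ 811.2 -144.1   75. ]]
lens [[712.8  13.7  45. ]]
release [[449.7 -33.4  35. ]] (array([449. , -36.9,  25.9]), np.float64(6.68162059892477))
```

Emit:
servo_tool(
  deltas=[
    [[0.018, 0.03, 0], [0, 0, 0]],
    [[0.018, 0.03, 0], [0, 0, 0]],
    [[0, 0, 0], [0, 0, -10]],
    [[0, 0, 0], [0, 0, -10]],
    [[0, 0, 0], [0, 0, -10]],
    [[0, 0, 0], [0, 0, -10]],
    [[0, 0, 0], [0, 0, -10]],
    [[0, 0, 0], [0, 0, -10]],
    [[0, 0, 0], [0, 0, -10]],
    [[0, 0, 0], [0, 0, -10]],
    [[0, 0, 0], [0, 0, -10]],
    [[0, 0, 0], [0, 0, 0]],
    [[0, 0, 0], [0, 0, 0]],
  ],
  fingers=1,
)

```text
time: 1.78
tool_pos: [584.9, 36.0, 226.6]
tcp_rot: [3.142, -0.0, 3.138]
contact_force: [0.1, -0.1, -0.0]
grip_width: 91.7
finger_force: 0.0
```

Run:
```python
from h import *
np.set_printoptions(precision=2,suppress=True)
o=bot.get_obs();print(o['time'],o['tool_pos'],o['tcp_rot'],o['joint_positions'])
snap('wrist','wrist1');print(bot.camera_model('wrist')['xyz'],bot.camera_model('wrist')['rotation']);snap('scene','scene1')
```

```text
1.775 [584.94  36.03 226.59] [ 3.14 -0.    3.14] [-0.07  0.46  1.35 -0.    1.34 -1.64]
[519.57  37.5  384.19] [2.89 0.   1.57]
```

View pics/wrist1.png

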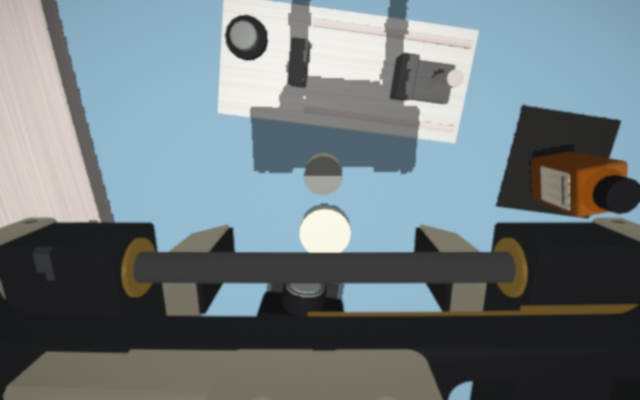

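Wrist: pot lid at (323,174), dish at (325,232). The plate corners are (219,112), (457,143) and (478,32), the release button is at (243,37) and the post top at (455,77). The jaw gap is empty. The bottle's label faces left in the image, which is world -y.

Run:
```python
from h import *
np.set_printoptions(precision=2,suppress=True)
w,s=cam('wrist'),cam('scene')
im=cv2.imread('pics/wrist1.png');print('cam rot',w['rotation'])
P=onz(w,[(219,112),(457,143),(478,32)],4);print(P)
S=np.array([(60,-120),(60,150),(-60,150)],float)
a,b=P[:,:2],S; A=a-a.mean(0);B=b-b.mean(0)
th=np.arctan2((B[:,0]*A[:,1]-B[:,1]*A[:,0]).sum(),(A*B).sum());c,si=np.cos(th),np.sin(th);M=np.array([[c,-si],[si,c]])
o=a.mean(0)-M@b.mean(0);print('stand',o,np.degrees(th),a-(b@M.T+o))
inv=lambda p:(np.asarray(p)[:,:2]-o)@M
print('post in stand',inv(onz(w,[(455,77)],70)),'release',inv(onz(w,[(243,37)],30)))
def circ(lo,hi,sel):
    m=cv2.inRange(cv2.cvtColor(im,cv2.COLOR_BGR2HSV),lo,hi);return m
print('pot',onz(w,[(323,174)],34),tri(s,(326,208),w,(323,174)),'dish',onz(w,[(325,231)],18))
print('bottle cap',onz(w,[(620,195)],102),tri(s,(448,248),w,(619,194)),'mat',onz(w,[(523,105),(620,121),(498,206)],3))
for z in(0,73):print('labeltop corners',onz(w,[(533,157),(540,206)],73))
```

```text
cam rot [2.89 0.   1.57]
[[520.03 -79.82   4.  ]
 [554.83 188.84   4.  ]
 [437.62 200.82   4.  ]]
stand [476.64  46.34] -7.361761267504587 [[-0.73  0.54]
 [-0.53  1.43]
 [ 1.27 -1.97]]
post in stand [[ -1.11 109.78]] release [[-17.06 -91.91]]
pot [[584.94  36.04  34.  ]] (array([585.38,  35.43,  33.28]), np.float64(1.3676312296909252)) dish [[655.6   38.12  18.  ]]
bottle cap [[591.44 302.36 102.  ]] (array([589.41, 301.01, 103.68]), np.float64(2.6133444045919934)) mat [[512.47 260.01   3.  ]
 [529.17 376.32   3.  ]
 [630.01 246.23   3.  ]]
labeltop corners [[561.45 235.54  73.  ]
 [609.86 250.02  73.  ]]
labeltop corners [[561.45 235.54  73.  ]
 [609.86 250.02  73.  ]]
```

Emit:
servo_tool(
  deltas=[
    [[0, 0, 0.055], [0, 0, 0]],
    [[0, 0, 0.055], [0, 0, 0]],
    [[0, 0, 0.055], [0, 0, 0]],
    [[0, 0, 0.04], [0, 0, 0]],
    [[0, 0, 0.016], [0, 0, 0]],
    [[0, 0, 0], [0, 0, 0]],
    [[0, 0, 0], [0, 0, 0]],
  ],
)

```text
time: 2.75
tool_pos: [586.4, 36.0, 7.5]
tcp_rot: [-3.141, 0.003, 3.141]
contact_force: [0.2, -0.2, -0.3]
grip_width: 91.7
finger_force: 0.0
```

Emit:
servo_tool(
  deltas=[
    [[0, 0, 0], [0, 0, 0]],
    [[0, 0, 0], [0, 0, 0]],
    [[0, 0, 0], [0, 0, 0]],
    [[0, 0, 0], [0, 0, 0]],
    [[0, 0, 0], [0, 0, 0]],
    [[0, 0, 0], [0, 0, 0]],
    [[0, 0, -0.045], [0, 0, 0]],
    [[0, 0, -0.045], [0, 0, 0]],
    [[0, 0, 0], [0, 0, 0]],
  ],
  fingers=0,
)

```text
time: 3.88
tool_pos: [587.4, 35.9, 99.5]
tcp_rot: [-3.141, 0.008, -3.142]
contact_force: [0.5, -0.8, -0.4]
grip_width: 41.6
finger_force: 30.0
```

Emit:
servo_tool(
  deltas=[
    [[0.018, -0.05, 0], [0, 0, 0]],
    [[0.018, -0.05, 0], [0, 0, 0]],
    [[0.018, -0.05, 0], [0, 0, 0]],
    [[0.018, -0.05, 0], [0, 0, 0]],
    [[0.018, -0.05, 0], [0, 0, 0]],
    [[0.018, -0.05, 0], [0, 0, 0]],
    [[0.018, -0.05, 0], [0, 0, 0]],
    [[0, 0, 0], [0, 0, 0]],
    [[0, 0, 0], [0, 0, 0]],
  ],
)

```text
time: 5.0
tool_pos: [458.5, -313.2, 94.7]
tcp_rot: [3.14, -0.001, 3.141]
contact_force: [0.0, 0.4, -0.8]
grip_width: 41.8
finger_force: 30.0
```

Run:
```python
from h import *
o=bot.get_obs();print(o['time'],o['tool_pos'],o['tcp_rot'],o['grip_width'])
snap('side','side1')
```

```text
5.0 [ 458.53948628 -313.23044531   94.7391183 ] [ 3.13983673e+00 -1.28267364e-03  3.14084735e+00] 41.80827881056709
```

View pics/side1.png

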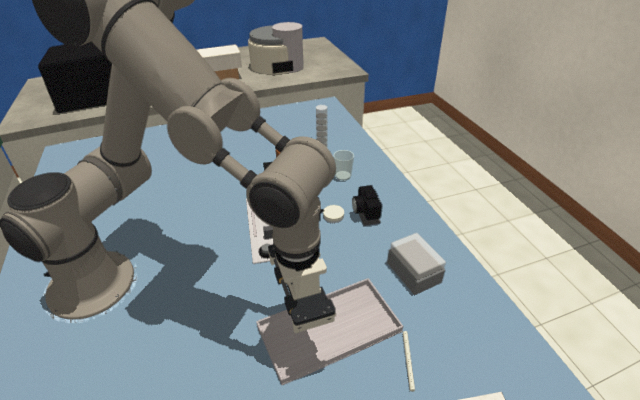

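Side view: the gripper and pot are over the tray's near half, around (310,310). The dish is still at (334,213).

Emit:
servo_tool(
  deltas=[
    [[0, 0, 0.05], [0, 0, 0]],
    [[0, 0, 0.025], [0, 0, 0]],
    [[0, 0, 0.007], [0, 0, 0]],
    [[0, 0, 0.001], [0, 0, 0]],
    [[0, 0, 0.001], [0, 0, 0]],
    [[0, 0, 0], [0, 0, 0]],
    [[0, 0, 0], [0, 0, 0]],
  ],
)

```text
time: 5.92
tool_pos: [459.3, -314.2, 12.3]
tcp_rot: [-3.141, 0.001, 3.141]
contact_force: [-0.8, 0.1, -1.0]
grip_width: 41.5
finger_force: 30.0
```

Emit:
servo_tool(
  deltas=[
    [[0, 0, 0.001], [0, 0, 0]],
    [[0, 0, 0.001], [0, 0, 0]],
    [[0, 0, 0], [0, 0, 0]],
  ],
)

```text
time: 6.3
tool_pos: [459.0, -314.0, 9.7]
tcp_rot: [-3.142, 0.0, 3.142]
contact_force: [0.5, 0.3, -0.3]
grip_width: 41.3
finger_force: 30.0
```

Emit:
servo_tool(
  deltas=[
    [[0, 0, 0], [0, 0, 0]],
    [[0, 0, 0], [0, 0, 0]],
    [[0, 0, 0], [0, 0, 0]],
    [[0, 0, 0], [0, 0, 0]],
    [[0, 0, -0.01], [0, 0, 0]],
    [[0, 0, -0.04], [0, 0, 0]],
    [[0, 0, -0.05], [0, 0, 0]],
    [[0, 0, 0], [0, 0, 0]],
  ],
  fingers=0.66,
)

```text
time: 7.3
tool_pos: [461.1, -315.7, 114.4]
tcp_rot: [-3.135, 0.007, -3.141]
contact_force: [-0.7, -0.3, -0.7]
grip_width: 61.2
finger_force: 0.0
```

Emit:
servo_tool(
  deltas=[
    [[-0.0245, 0.044, 0], [0, 0, 0]],
    [[-0.0245, 0.044, 0], [0, 0, 0]],
    [[-0.0245, 0.044, 0], [0, 0, 0]],
    [[-0.0245, 0.044, 0], [0, 0, 0]],
    [[-0.0245, 0.044, 0], [0, 0, 0]],
    [[-0.0245, 0.044, 0], [0, 0, 0]],
    [[-0.0245, 0.044, 0], [0, 0, 0]],
    [[-0.0245, 0.044, 0], [0, 0, 0]],
    [[0, 0, 0], [0, 0, 0]],
    [[0, 0, 0], [0, 0, 0]],
    [[0, 0, 0], [0, 0, 0]],
  ],
  fingers=1,
)

```text
time: 8.68
tool_pos: [654.5, 36.7, 109.5]
tcp_rot: [-3.141, -0.001, 3.14]
contact_force: [0.4, -0.2, 0.1]
grip_width: 91.8
finger_force: 0.0
```

Run:
```python
from h import *
o=bot.get_obs();print(o['time'],o['tool_pos'],o['tcp_rot'],o['grip_width'])
a=snap('side','side2');b=snap('scene','scene2')
cv2.imwrite('pics/both2.png',np.vstack([cv2.resize(x,None,fx=.75,fy=.75) if 0 else x[0:400,0:640] for x in (a,b)])[:, :, ::-1][::1][:600] if 0 else np.vstack([cv2.resize(a[130:400,180:460],(560,300*1))[:,:,::-1],cv2.resize(b[60:330,80:500],(560,300))[:,:,::-1]]))
```

```text
8.675 [654.45506219  36.73268343 109.54884638] [-3.14135328e+00 -7.78779877e-04  3.14013115e+00] 91.81874880417412
```

View pics/both2.png

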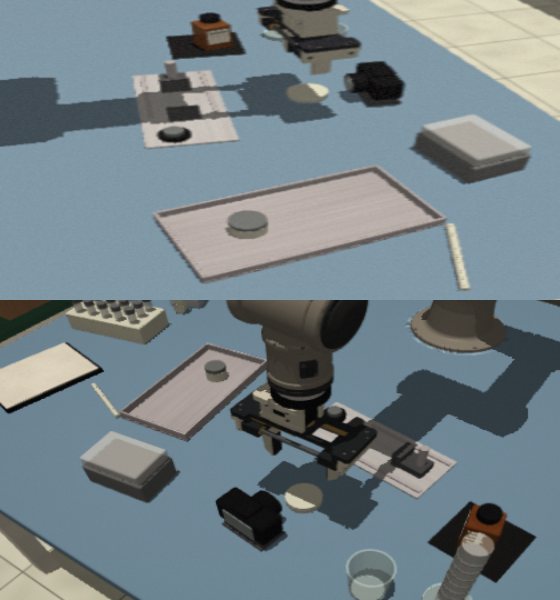

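The pot stands in the tray. The dish is unmoved at scene (307,237) and side (333,213).

Emit:
servo_tool(
  deltas=[
    [[-0.002, 0.001, 0.05], [0, 0, 0]],
    [[0, 0, 0.04], [0, 0, 0]],
    [[0, 0, 0.012], [0, 0, 0]],
    [[0, 0, 0.003], [0, 0, 0]],
    [[0, 0, 0], [0, 0, 0]],
    [[0, 0, 0], [0, 0, 0]],
  ],
)

```text
time: 9.52
tool_pos: [658.0, 39.0, 6.4]
tcp_rot: [-3.141, 0.003, 3.142]
contact_force: [-0.4, -0.4, 0.5]
grip_width: 91.8
finger_force: 0.0
```

Emit:
servo_tool(
  deltas=[
    [[0, 0, 0], [0, 0, 0]],
    [[0, 0, 0], [0, 0, 0]],
    [[0, 0, 0], [0, 0, 0]],
    [[0, 0, 0], [0, 0, 0]],
    [[0, 0, 0], [0, 0, 0]],
    [[0, 0, -0.01], [0, 0, 0]],
    [[0, 0, -0.045], [0, 0, 0]],
    [[0, 0, -0.045], [0, 0, 0]],
    [[0, 0, 0], [0, 0, 0]],
    [[0, 0, 0], [0, 0, 0]],
  ],
  fingers=0,
)

```text
time: 10.78
tool_pos: [656.6, 39.1, 104.6]
tcp_rot: [3.142, -0.0, 3.142]
contact_force: [-0.9, -0.1, -0.6]
grip_width: 59.0
finger_force: 30.0
```

Emit:
servo_tool(
  deltas=[
    [[0.011, -0.0485, 0], [0, 0, 0]],
    [[0.011, -0.0485, 0], [0, 0, 0]],
    [[0.011, -0.0485, 0], [0, 0, 0]],
    [[0.011, -0.0485, 0], [0, 0, 0]],
    [[0.011, -0.0485, 0], [0, 0, 0]],
    [[0.011, -0.0485, 0], [0, 0, 0]],
    [[0.011, -0.0485, 0], [0, 0, 0]],
    [[0, 0, 0], [0, 0, 0]],
    [[0, 0, 0.05], [0, 0, 0]],
    [[0, 0, 0.03], [0, 0, 0]],
    [[0, 0, 0.012], [0, 0, 0]],
    [[0, 0, 0.002], [0, 0, 0]],
    [[0, 0, 0], [0, 0, 0]],
    [[0, 0, 0], [0, 0, 0]],
  ],
)

```text
time: 12.52
tool_pos: [580.8, -300.8, 12.1]
tcp_rot: [-3.14, 0.002, -3.141]
contact_force: [0.1, -0.7, -0.2]
grip_width: 59.3
finger_force: 30.0
```

Emit:
servo_tool(
  deltas=[
    [[0, 0, 0.001], [0, 0, 0]],
    [[0, 0, 0.001], [0, 0, 0]],
    [[0, 0, 0], [0, 0, 0]],
    [[0, 0, 0], [0, 0, 0]],
  ],
)

```text
time: 13.02
tool_pos: [580.0, -300.5, 8.8]
tcp_rot: [-3.142, 0.0, 3.142]
contact_force: [-0.6, 0.3, -0.3]
grip_width: 59.0
finger_force: 30.0
```

Emit:
servo_tool(
  deltas=[
    [[0, 0, 0], [0, 0, 0]],
    [[0, 0, 0], [0, 0, 0]],
    [[0, 0, 0], [0, 0, 0]],
    [[0, 0, 0], [0, 0, 0]],
    [[0, 0, -0.01], [0, 0, 0]],
    [[0, 0, -0.05], [0, 0, 0]],
    [[0, 0, -0.05], [0, 0, 0]],
    [[0, 0, -0.05], [0, 0, 0]],
    [[0, 0, -0.05], [0, 0, 0]],
    [[0, 0, 0], [0, 0, 0]],
    [[0, 0, 0], [0, 0, 0]],
  ],
  fingers=0.82,
)

```text
time: 14.4
tool_pos: [579.7, -300.3, 218.7]
tcp_rot: [3.141, -0.0, 3.142]
contact_force: [0.4, -0.1, -0.4]
grip_width: 75.2
finger_force: 0.0
```

Emit:
servo_tool(
  deltas=[
    [[-0.001, 0.055, -0.003], [0, 0, 0]],
    [[-0.001, 0.055, -0.003], [0, 0, 0]],
    [[-0.001, 0.055, -0.003], [0, 0, 0]],
    [[-0.001, 0.055, -0.003], [0, 0, 0]],
    [[-0.001, 0.055, -0.003], [0, 0, 0]],
    [[-0.001, 0.055, -0.003], [0, 0, 0]],
    [[-0.001, 0.055, -0.003], [0, 0, 0]],
    [[-0.001, 0.055, -0.003], [0, 0, 0]],
    [[-0.001, 0.055, -0.003], [0, 0, 0]],
    [[-0.001, 0.055, -0.003], [0, 0, 0]],
    [[0, 0.05, 0], [0, 0, 0]],
    [[0, 0, 0], [0, 0, 0]],
    [[0, 0, 0], [0, 0, 0]],
  ],
  fingers=1,
)

```text
time: 16.02
tool_pos: [589.5, 299.0, 247.1]
tcp_rot: [-3.14, -0.003, -3.141]
contact_force: [0.6, 0.3, -0.4]
grip_width: 91.9
finger_force: 0.0
```

Run:
```python
from h import *
o=bot.get_obs();print(o['time'],o['tool_pos'],o['tcp_rot'],o['joint_positions'])
a=snap('wrist','wrist3');np.save('w3.npy',cam('wrist'),allow_pickle=True)
b=snap('side','side3');c=snap('scene','scene3')
cv2.imwrite('pics/c3.png',np.vstack([a[:240],np.hstack([cv2.resize(b[250:390,250:410],(320,280)),cv2.resize(c[90:195,160:280],(320,280))])])[:,:,::-1])
```

```text
16.025 [589.51237208 298.95899448 247.10943083] [-3.14000951e+00 -2.60578489e-03 -3.14122473e+00] [ 3.53773446e-01  5.93277029e-01  1.05944446e+00 -5.85276968e-04
  1.49186384e+00 -1.21734585e+00]
```

View pics/c3.png

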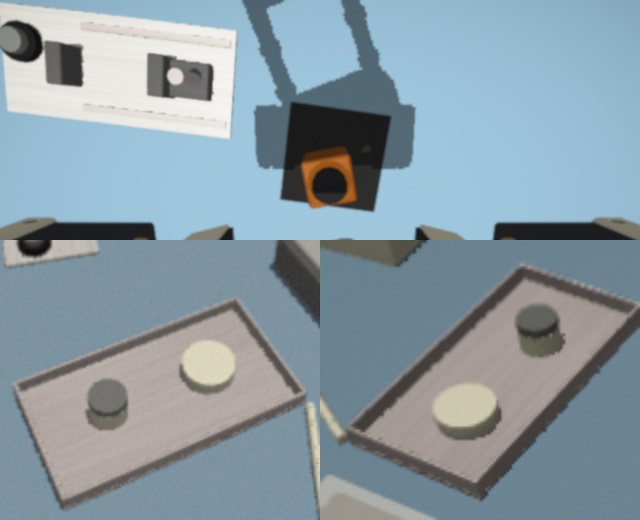

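Tray crops: the pot and dish both stand in the tray. Wrist: the bottle body spans (302,158), (348,148), (356,200), (308,206), with the cap at (330,184). I also see the plate and the jaw (post top at (176,75)).

Run:
```python
from h import *
np.set_printoptions(precision=2,suppress=True)
w=np.load('w3.npy',allow_pickle=True).item();s=cam('scene')
im=cv2.imread('pics/wrist3.png');hsv=cv2.cvtColor(im,cv2.COLOR_BGR2HSV)
m=cv2.inRange(hsv,(3,120,60),(25,255,255));m[240:]=0
c=max(cv2.findContours(m,0,1)[0],key=cv2.contourArea)[:,0]
h=cv2.convexHull(c)[:,0];print(h.tolist())
e=lambda a:np.degrees(np.arctan2(a[1],a[0]))
ap=cv2.approxPolyDP(h.reshape(-1,1,2),3,True)[:,0];print('poly',ap.tolist())
mf=m.copy();cv2.fillConvexPoly(mf,h,255);rows=range(170,200,2)
L=onz(w,[(np.flatnonzero(mf[r])[0],r) for r in rows],81);Rr=onz(w,[(np.flatnonzero(mf[r])[-1]+1,r) for r in rows],81)
for q in(L,Rr):
    f=np.polyfit(q[:,0],q[:,1],1);print('edge slope deg',np.degrees(np.arctan(f[0])),'y@590',np.polyval(f,590))
cols=range(308,345,3);U=onz(w,[(x,np.flatnonzero(mf[:,x])[0]) for x in cols],3)
f=np.polyfit(U[:,1],U[:,0],1);print('upper edge rot',-np.degrees(np.arctan(f[0])),'x@300',np.polyval(f,300))
k=cv2.inRange(hsv,(0,0,0),(180,255,40));k[:162]=0;k[240:]=0
print('cap guess',onz(w,[(330,185)],105))
P=onz(w,[(237,30),(230,137),(8,110)],4);print(P)
B=np.array([(-60,150),(60,150),(60,-120)],float);A=P[:,:2]
Z=(A[:,0]+1j*A[:,1]);Y=B[:,0]+1j*B[:,1];Zc,Yc=Z-Z.mean(),Y-Y.mean();t=np.angle((Zc*Yc.conj()).sum());o=Z.mean()-Y.mean()*np.exp(1j*t);print('stand',o,np.degrees(t),np.exp(-1j*t)*(Z-o)-Y)
q=onz(w,[(176,75)],70)[0];print('post',np.exp(-1j*t)*(q[0]+1j*q[1]-o))
cv2.imwrite('pics/z3.png',np.vstack([cv2.resize(im[0:140,0:240],(800,467),interpolation=2)]))
```

```text
[[343, 147], [346, 150], [349, 154], [350, 156], [351, 159], [353, 171], [357, 196], [357, 197], [356, 200], [354, 201], [351, 202], [346, 203], [340, 204], [319, 206], [311, 206], [307, 200], [306, 196], [303, 182], [300, 167], [300, 164], [301, 162], [305, 155], [307, 153], [310, 152], [315, 151], [326, 149], [338, 147]]
poly [[343, 147], [351, 159], [356, 200], [311, 206], [301, 162], [307, 153]]
edge slope deg 10.391035616516005 y@590 277.9022631838225
edge slope deg 10.198202877447175 y@590 330.35258124248986
upper edge rot 8.800978764992777 x@300 569.2023842026297
cap guess [[590.52 304.87 105.  ]]
[[435.57 202.19   4.  ]
 [553.79 186.66   4.  ]
 [519.78 -81.15   4.  ]]
stand (475.5380555063882+45.61528166363027j) -7.34442817677398 [ 0.34+0.18j -0.42-0.11j  0.08-0.07j]
post (-0.15538922007394618+112.19392641312751j)
```

View pics/z3.png

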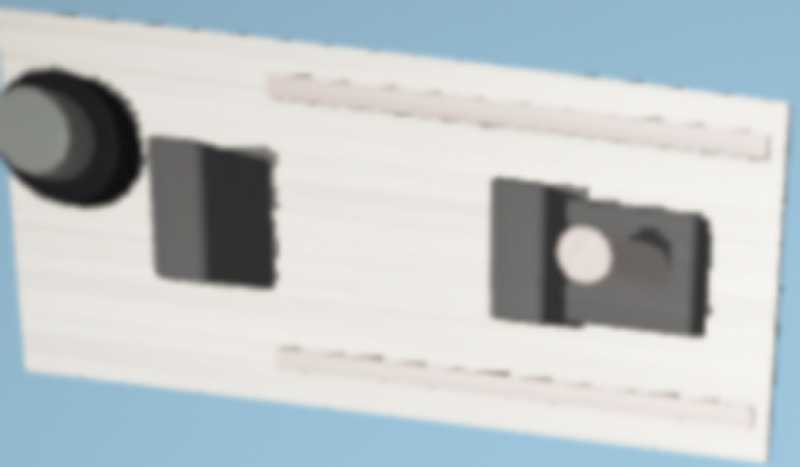

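Emit:
servo_tool(
  deltas=[
    [[-0.0015, 0.005, 0], [0, 0, 0]],
    [[0, 0, 0], [0, 0, 10]],
    [[0, 0, 0], [0, 0, 10]],
    [[0, 0, 0], [0, 0, 10]],
    [[0, 0, 0], [0, 0, 10]],
    [[0, 0, 0], [0, 0, 10]],
    [[0, 0, 0], [0, 0, 10]],
    [[0, 0, 0], [0, 0, 10]],
    [[0, 0, 0], [0, 0, 9.8]],
    [[0, 0, 0], [0, 0, 0]],
    [[0, 0, 0.05], [0, 0, 0]],
    [[0, 0, 0.04], [0, 0, 0]],
    [[0, 0, 0], [0, 0, 0]],
    [[0, 0, 0], [0, 0, 0]],
  ],
)

```text
time: 17.92
tool_pos: [592.6, 304.8, 160.7]
tcp_rot: [3.139, -0.0, 1.75]
contact_force: [0.6, 0.5, -0.0]
grip_width: 91.9
finger_force: 0.0
```

Emit:
servo_tool(
  deltas=[
    [[0, 0, 0.045], [0, 0, 0]],
    [[0, 0, 0.045], [0, 0, 0]],
    [[0, 0, 0.02], [0, 0, 0]],
    [[0, 0, 0], [0, 0, 0]],
    [[0, 0, 0], [0, 0, 0]],
    [[0, 0, 0], [0, 0, 0]],
  ],
)

```text
time: 18.68
tool_pos: [592.7, 305.0, 51.0]
tcp_rot: [3.138, -0.001, 1.749]
contact_force: [0.5, -0.4, -0.3]
grip_width: 91.9
finger_force: 0.0
```

Run:
```python
from h import *
a=snap('scene','scene4');b=snap('side','side4')
cv2.imwrite('pics/c4.png',np.hstack([cv2.resize(a[190:370,320:500],(400,400)),cv2.resize(b[80:220,230:370],(400,400))])[:,:,::-1])
```

```text
(no output)
```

View pics/c4.png

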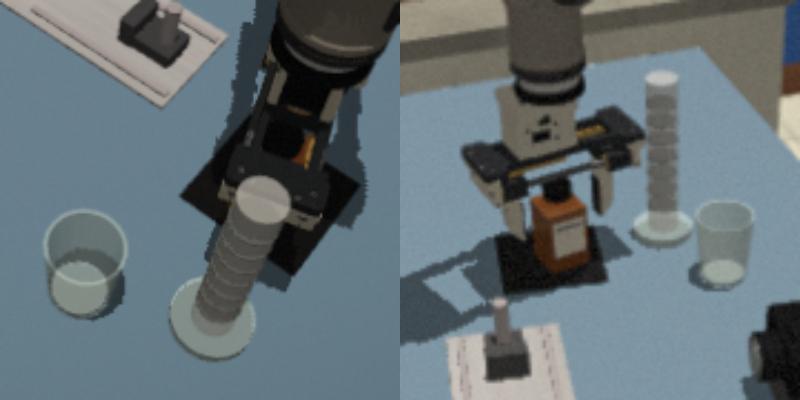

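Crops: the fingers straddle the bottle squarely and clear the measure. The label faces the side camera.

Emit:
servo_tool(
  deltas=[
    [[0, 0, 0.003], [0, 0, 0]],
    [[0, 0, 0], [0, 0, 0]],
    [[0, 0, 0], [0, 0, 0]],
  ],
)

```text
time: 19.15
tool_pos: [591.5, 304.5, 45.6]
tcp_rot: [-3.141, 0.0, 1.749]
contact_force: [0.1, -0.2, 0.5]
grip_width: 91.8
finger_force: 0.0
```

Emit:
servo_tool(
  deltas=[
    [[0, 0, 0], [0, 0, 0]],
    [[0, 0, 0], [0, 0, 0]],
    [[0, 0, 0], [0, 0, 0]],
    [[0, 0, 0], [0, 0, 0]],
    [[0, 0, 0], [0, 0, 0]],
    [[0, 0, 0], [0, 0, 0]],
  ],
  fingers=0,
)

```text
time: 19.9
tool_pos: [591.5, 304.5, 45.7]
tcp_rot: [3.142, 0.0, 1.749]
contact_force: [-0.7, -0.5, -0.7]
grip_width: 49.9
finger_force: 30.0
```

Emit:
servo_tool(
  deltas=[
    [[0, 0, -0.02], [0, 0, 0]],
    [[0, 0, -0.04], [0, 0, 0]],
    [[0, 0, -0.05], [0, 0, 0]],
    [[0, 0, 0], [0, 0, 0]],
    [[0, 0, 0], [0, 0, 0]],
    [[0, 0, 0], [0, 0, 0]],
  ],
)

```text
time: 20.65
tool_pos: [590.5, 304.1, 153.5]
tcp_rot: [-3.138, 0.001, 1.749]
contact_force: [-0.8, -0.7, -3.6]
grip_width: 50.2
finger_force: 30.0
```

Emit:
servo_tool(
  deltas=[
    [[0, 0, 0], [0, 0, -10]],
    [[0, 0, 0], [0, 0, -10]],
    [[0, 0, 0], [0, 0, -10]],
    [[0, 0, 0], [0, 0, -10]],
    [[0, 0, 0], [0, 0, -10]],
    [[0, 0, 0], [0, 0, -10]],
    [[0, 0, 0], [0, 0, -10]],
    [[0, 0, 0], [0, 0, -2.4]],
    [[0.0135, -0.044, 0], [0, 0, 0]],
    [[0.0135, -0.044, 0], [0, 0, 0]],
    [[0.0135, -0.044, 0], [0, 0, 0]],
    [[0.0135, -0.044, 0], [0, 0, 0]],
    [[0.0135, -0.044, 0], [0, 0, 0]],
    [[0.0135, -0.044, 0], [0, 0, 0]],
    [[0, 0, 0], [0, 0, 0]],
    [[0, 0, 0], [0, 0, 0]],
  ],
)

```text
time: 22.65
tool_pos: [477.2, 53.3, 155.3]
tcp_rot: [3.141, -0.001, 3.012]
contact_force: [0.3, -0.4, -2.5]
grip_width: 49.8
finger_force: 30.0
```

```bash
cat >> h.py <<'E'
O=np.array([476.,46.]);TH=np.radians(-7.35);M=np.array([[np.cos(TH),-np.sin(TH)],[np.sin(TH),np.cos(TH)]])
def st():
    o=bot.get_obs();p=np.array(o['tool_pos']);return o['time'],(p[:2]-O)@M,p[2],np.degrees(o['tcp_rot'][2])-90,np.array(o['contact_force']),o['grip_width']
E
python3 -c "
from h import *
print(*st());print(bot.get_obs()['joint_positions'])"
```

```text
22.65 [0.30370482 7.41157682] 155.2571371459478 82.55814089653373 [ 0.30101161 -0.35039397 -2.47752561] 49.7672116035807
[-4.87848005e-02  3.35885761e-01  1.75004069e+00  4.39431357e-04
  1.05627990e+00 -1.48991244e+00]
```

Emit:
servo_tool(
  deltas=[
    [[0, -0.004, 0.04], [0, 0, 0]],
    [[0, 0, 0.04], [0, 0, 0]],
    [[0, 0, 0.02], [0, 0, 0]],
    [[0, 0, 0.005], [0, 0, 0]],
    [[0, 0, 0], [0, 0, 0]],
    [[0, 0, 0], [0, 0, 0]],
    [[0, 0, 0], [0, 0, 0]],
  ],
)

```text
time: 23.52
tool_pos: [477.3, 49.2, 51.5]
tcp_rot: [3.141, 0.002, 3.013]
contact_force: [-0.4, -0.3, -2.3]
grip_width: 49.7
finger_force: 30.0
```

Run:
```python
from h import *
print(*st())
a=snap('scene','scene5');b=snap('side','side5')
cv2.imwrite('pics/c5.png',np.hstack([cv2.resize(a[120:280,280:440],(400,400)),cv2.resize(b[130:270,220:360],(400,400))])[:,:,::-1])
```

```text
23.525 [0.86625468 3.3670699 ] 51.5343991177788 82.60939430671095 [-0.37241393 -0.29216798 -2.33528732] 49.692935369903694
```

View pics/c5.png

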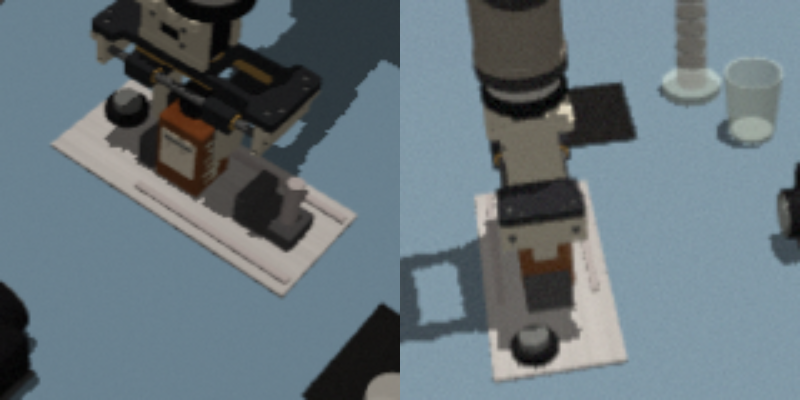

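Crops: the bottle is between the jaws with its label toward the camera and the scale strip on the moving-jaw side.

Emit:
servo_tool(
  deltas=[
    [[0, 0, 0.003], [0, 0, 0]],
    [[0, 0, 0.0015], [0, 0, 0]],
    [[0, 0, 0], [0, 0, 0]],
    [[0, 0, 0], [0, 0, 0]],
  ],
)

```text
time: 24.12
tool_pos: [476.7, 49.1, 46.7]
tcp_rot: [-3.142, 0.0, 3.012]
contact_force: [-2.1, -0.7, 5.8]
grip_width: 50.1
finger_force: 30.0
```

Emit:
servo_tool(
  deltas=[
    [[0, 0, 0], [0, 0, 0]],
    [[0, 0, 0], [0, 0, 0]],
    [[0, 0, 0], [0, 0, 0]],
    [[0, 0, 0], [0, 0, 0]],
    [[0, 0, -0.02], [0, 0, 0]],
    [[0, 0, -0.04], [0, 0, 0]],
    [[0, 0, -0.05], [0, 0, 0]],
    [[0, 0, 0], [0, 0, 0]],
    [[0, 0, 0], [0, 0, 0]],
    [[0, 0, 0], [0, 0, 0]],
  ],
  fingers=0.78,
)

```text
time: 25.38
tool_pos: [475.8, 49.2, 154.9]
tcp_rot: [-3.141, -0.003, 3.012]
contact_force: [-0.7, 1.2, -0.2]
grip_width: 71.9
finger_force: 0.0
```

Emit:
servo_tool(
  deltas=[
    [[0, 0, 0], [0, 0, 10]],
    [[0, 0, 0], [0, 0, 10]],
    [[0, 0, 0], [0, 0, 10]],
    [[0, 0, 0], [0, 0, 10]],
    [[0, 0, 0], [0, 0, 10]],
    [[0, 0, 0], [0, 0, 10]],
    [[0, 0, 0], [0, 0, 10]],
    [[0, 0, 0], [0, 0, 10]],
    [[0, 0, 0], [0, 0, 10]],
    [[0.05, 0, 0], [0, 0, 0]],
    [[0.05, 0, 0], [0, 0, 0]],
    [[0.009, 0, 0], [0, 0, 0]],
    [[0, 0, 0], [0, 0, 0]],
    [[0, 0, 0], [0, 0, 0]],
    [[0, 0, 0], [0, 0, 0]],
  ],
)

```text
time: 27.25
tool_pos: [490.7, 156.1, 156.2]
tcp_rot: [-3.141, 0.0, 1.44]
contact_force: [-0.1, 0.7, -0.3]
grip_width: 71.6
finger_force: 0.0
```

Run:
```python
from h import *
print(*st())
a=snap('wrist','wrist6');w=cam('wrist');snap('scene','scene6')
for z,n in((70,'post'),):
    g=cv2.cvtColor(a,cv2.COLOR_RGB2GRAY)
cv2.imwrite('pics/c6.png',cv2.resize(a[60:250,200:450],(800,608))[:600,:,::-1])
print(proj(w,[list(O+M@[0,112])+[70],list(O)+[106]]))
```

```text
27.25 [  0.50130973 111.1243324 ] 156.1787205127652 -7.493418375653349 [-0.08886564  0.67940898 -0.28678514] 71.5753878352003
[[322.57853927 201.24432211]
 [322.91453134 359.13794173]]
```

View pics/c6.png

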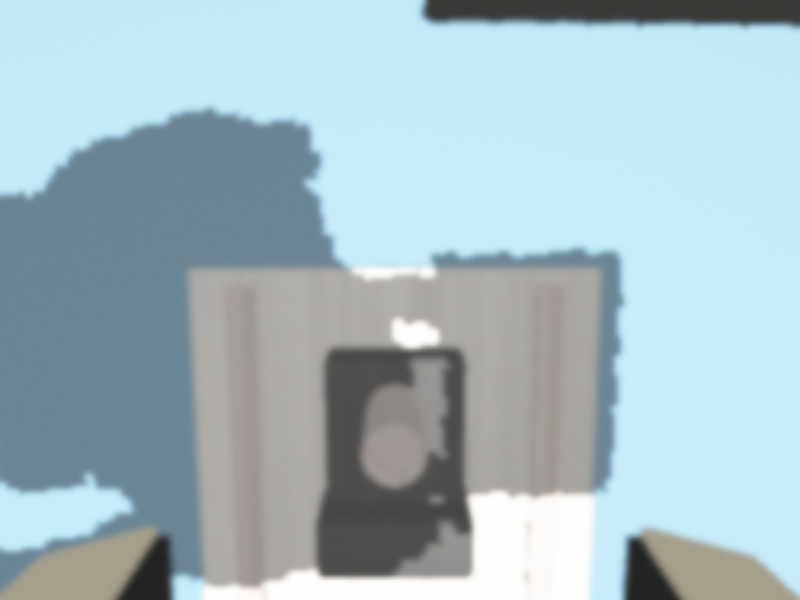

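Wrist crop: the post top is at pixel (323,202), within 1 mm of the prediction and centred under the gripper.

Emit:
servo_tool(
  deltas=[
    [[0, 0, 0.05], [0, 0, 0]],
    [[0, 0, 0.045], [0, 0, 0]],
    [[0, 0, 0.017], [0, 0, 0]],
    [[0, 0, 0.004], [0, 0, 0]],
    [[0, 0, 0], [0, 0, 0]],
    [[0, 0, 0], [0, 0, 0]],
  ],
)

```text
time: 28.1
tool_pos: [491.5, 157.3, 41.3]
tcp_rot: [3.139, -0.001, 1.442]
contact_force: [0.4, 0.8, -0.5]
grip_width: 71.4
finger_force: 0.0
```

Emit:
servo_tool(
  deltas=[
    [[0, 0, 0], [0, 0, 0]],
    [[0, 0, 0], [0, 0, 0]],
    [[0, 0, 0], [0, 0, 0]],
    [[0, 0, 0], [0, 0, 0]],
    [[0, 0, 0], [0, 0, 0]],
    [[0, 0, 0], [0, 0, 0]],
    [[0, 0, 0], [0, 0, 0]],
  ],
  fingers=0,
)

```text
time: 28.98
tool_pos: [489.9, 157.4, 40.1]
tcp_rot: [-3.14, 0.0, 1.442]
contact_force: [-3.6, 0.8, 2.0]
grip_width: 15.4
finger_force: 30.0
```

Emit:
servo_tool(
  deltas=[
    [[-0.008, 0, 0], [0, 0, 0]],
    [[-0.01, 0, 0], [0, 0, 0]],
    [[-0.01, 0, 0], [0, 0, 0]],
    [[-0.006, 0, 0], [0, 0, 0]],
    [[-0.003, 0, 0], [0, 0, 0]],
    [[-0.002, 0, 0], [0, 0, 0]],
    [[0, 0, 0], [0, 0, 0]],
    [[0, 0, 0], [0, 0, 0]],
  ],
)

```text
time: 29.98
tool_pos: [485.1, 119.1, 40.1]
tcp_rot: [-3.14, -0.001, 1.441]
contact_force: [-3.3, 4.4, 2.3]
grip_width: 15.1
finger_force: 30.0
```

Emit:
servo_tool(
  deltas=[
    [[-0.001, 0, 0], [0, 0, 0]],
    [[-0.001, 0, 0], [0, 0, 0]],
    [[0, 0, 0], [0, 0, 0]],
    [[0, 0, 0], [0, 0, 0]],
  ],
)

```text
time: 30.48
tool_pos: [484.8, 117.3, 40.2]
tcp_rot: [-3.14, -0.001, 1.441]
contact_force: [-2.5, 5.9, 1.8]
grip_width: 15.7
finger_force: 30.0
```

Emit:
servo_tool(
  deltas=[
    [[-0.001, 0, 0], [0, 0, 0]],
    [[0, 0, 0], [0, 0, 0]],
    [[0, 0, 0], [0, 0, 0]],
  ],
)

```text
time: 30.85
tool_pos: [484.7, 116.4, 40.2]
tcp_rot: [-3.14, -0.001, 1.441]
contact_force: [-2.7, 5.5, 1.9]
grip_width: 15.5
finger_force: 30.0
```

Emit:
servo_tool(
  deltas=[
    [[-0.001, 0, 0], [0, 0, 0]],
    [[0, 0, 0], [0, 0, 0]],
    [[0, 0, 0], [0, 0, 0]],
  ],
)

```text
time: 31.22
tool_pos: [484.6, 115.8, 40.2]
tcp_rot: [-3.141, -0.002, 1.441]
contact_force: [-3.4, 7.7, 0.0]
grip_width: 15.4
finger_force: 30.0
```

Emit:
servo_tool(
  deltas=[
    [[-0.001, 0, 0], [0, 0, 0]],
    [[0, 0, 0], [0, 0, 0]],
    [[0, 0, 0], [0, 0, 0]],
  ],
)

```text
time: 31.6
tool_pos: [484.6, 115.8, 40.2]
tcp_rot: [-3.141, -0.003, 1.441]
contact_force: [-2.3, 13.6, 1.0]
grip_width: 15.1
finger_force: 30.0
```

Emit:
servo_tool(
  deltas=[
    [[-0.001, 0, 0], [0, 0, 0]],
    [[0, 0, 0], [0, 0, 0]],
    [[0, 0, 0], [0, 0, 0]],
  ],
)

```text
time: 31.98
tool_pos: [484.6, 115.7, 40.2]
tcp_rot: [-3.141, -0.004, 1.441]
contact_force: [-2.1, 19.1, -0.7]
grip_width: 15.3
finger_force: 30.0
```

Emit:
servo_tool(
  deltas=[
    [[0.002, 0, 0], [0, 0, 0]],
    [[0, 0, 0], [0, 0, 0]],
  ],
)

```text
time: 32.22
tool_pos: [484.6, 115.8, 40.1]
tcp_rot: [-3.141, -0.001, 1.442]
contact_force: [-3.4, 8.6, 2.1]
grip_width: 14.9
finger_force: 30.0
```

Emit:
servo_tool(
  deltas=[
    [[0, 0, 0], [0, 0, 0]],
    [[0, 0, 0], [0, 0, 0]],
    [[0, 0, 0], [0, 0, 0]],
    [[0, 0, -0.02], [0, 0, 0]],
    [[0, 0, -0.05], [0, 0, 0]],
    [[0, 0, -0.05], [0, 0, 0]],
    [[0, 0, 0], [0, 0, 0]],
    [[0, 0, 0], [0, 0, 0]],
  ],
  fingers=0.5,
)

```text
time: 33.22
tool_pos: [484.8, 114.4, 159.7]
tcp_rot: [-3.141, 0.0, 1.441]
contact_force: [-0.2, 0.1, 0.3]
grip_width: 46.1
finger_force: 0.0
```

Emit:
servo_tool(
  deltas=[
    [[-0.04, -0.005, 0], [0, 0, 0]],
    [[-0.04, -0.005, 0], [0, 0, 0]],
    [[-0.04, -0.005, 0], [0, 0, 0]],
    [[-0.042, -0.005, 0], [0, 0, 0]],
    [[0, 0, 0], [0, 0, 0]],
    [[0, 0, 0], [0, 0, 0]],
    [[0, 0, 0], [0, 0, 0]],
  ],
  fingers=0,
)

```text
time: 34.1
tool_pos: [444.4, -42.5, 159.7]
tcp_rot: [-3.141, -0.0, 1.443]
contact_force: [-0.5, 0.3, -0.1]
grip_width: 0.4
finger_force: 0.0
```

Run:
```python
from h import *
print(*st())
a=snap('wrist','wrist7');w=cam('wrist');np.save('w7.npy',w,allow_pickle=True);b=snap('scene','scene7')
cv2.imwrite('pics/c7.png',np.hstack([cv2.resize(a[0:250,200:450],(400,400)),cv2.resize(b[100:240,290:430],(400,400))])[:,:,::-1])
```

```text
34.1 [-19.97795606 -91.76915164] 159.74444113578411 -7.32604957127441 [-0.49124415  0.2646868  -0.13311422] 0.3778008203837836
```

View pics/c7.png

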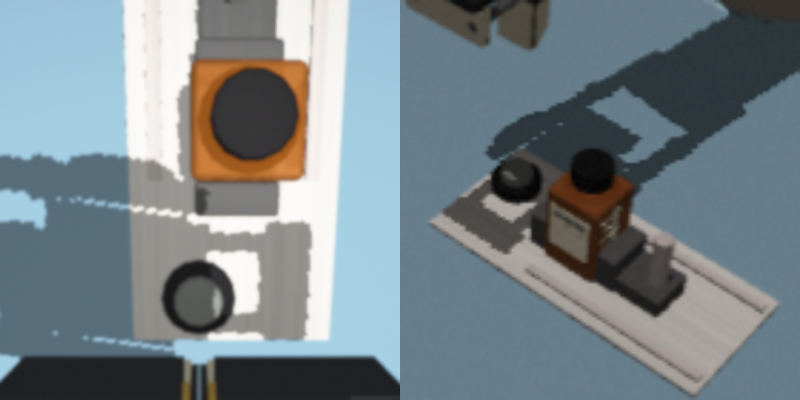

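Crops: the bottle is clamped squarely with its label to the camera. The button is at wrist (325,186), directly under the fingers.

Emit:
servo_tool(
  deltas=[
    [[0, 0, 0.05], [0, 0, 0]],
    [[0, 0, 0.05], [0, 0, 0]],
    [[0, 0, 0.015], [0, 0, 0]],
    [[0, 0, 0], [0, 0, 0]],
    [[0, 0, 0], [0, 0, 0]],
  ],
)

```text
time: 34.83
tool_pos: [445.2, -43.3, 46.0]
tcp_rot: [3.14, 0.0, 1.442]
contact_force: [-0.1, 0.2, 0.6]
grip_width: 0.2
finger_force: 0.0
```

Emit:
servo_tool(
  deltas=[
    [[0, 0, 0.003], [0, 0, 0]],
    [[0, 0, 0.003], [0, 0, 0]],
    [[0, 0, 0.002], [0, 0, 0]],
    [[0, 0, 0], [0, 0, 0]],
  ],
)

```text
time: 35.33
tool_pos: [444.4, -43.4, 37.2]
tcp_rot: [-3.141, -0.0, 1.442]
contact_force: [-0.3, -0.5, 0.1]
grip_width: 0.5
finger_force: 0.0
```

Emit:
servo_tool(
  deltas=[
    [[0, 0, 0.002], [0, 0, 0]],
    [[0, 0, 0.002], [0, 0, 0]],
    [[0, 0, 0.001], [0, 0, 0]],
    [[0, 0, 0], [0, 0, 0]],
  ],
)

```text
time: 35.83
tool_pos: [444.4, -43.4, 32.1]
tcp_rot: [-3.141, -0.0, 1.442]
contact_force: [1.0, -0.1, 0.1]
grip_width: 0.5
finger_force: 0.0
```

Emit:
servo_tool(
  deltas=[
    [[0, 0, 0.002], [0, 0, 0]],
    [[0, 0, 0.001], [0, 0, 0]],
    [[0, 0, 0], [0, 0, 0]],
  ],
)

```text
time: 36.2
tool_pos: [444.4, -43.4, 29.1]
tcp_rot: [-3.141, -0.0, 1.442]
contact_force: [0.3, -0.3, -0.3]
grip_width: 0.5
finger_force: 0.0
```

Emit:
servo_tool(
  deltas=[
    [[0, 0, 0.002], [0, 0, 0]],
    [[0, 0, 0.001], [0, 0, 0]],
    [[0, 0, 0], [0, 0, 0]],
  ],
)

```text
time: 36.58
tool_pos: [444.4, -43.4, 26.2]
tcp_rot: [-3.142, -0.0, 1.442]
contact_force: [-0.5, -0.1, 2.2]
grip_width: 0.6
finger_force: 0.7
```

Emit:
servo_tool(
  deltas=[
    [[0, 0, 0.002], [0, 0, 0]],
    [[0, 0, 0.001], [0, 0, 0]],
    [[0, 0, 0], [0, 0, 0]],
  ],
)

```text
time: 36.95
tool_pos: [444.5, -43.4, 23.2]
tcp_rot: [3.141, -0.0, 1.442]
contact_force: [-0.5, 0.8, 3.0]
grip_width: 0.4
finger_force: 1.5
```

Emit:
servo_tool(
  deltas=[
    [[0, 0, 0.002], [0, 0, 0]],
    [[0, 0, 0.001], [0, 0, 0]],
    [[0, 0, 0], [0, 0, 0]],
    [[0, 0, 0], [0, 0, 0]],
  ],
)

```text
time: 37.45
tool_pos: [444.5, -43.5, 20.3]
tcp_rot: [3.141, 0.0, 1.442]
contact_force: [-1.3, 0.1, 4.7]
grip_width: 0.2
finger_force: 2.4
```

Emit:
servo_tool(
  deltas=[
    [[0, 0, 0.001], [0, 0, 0]],
    [[0, 0, 0.001], [0, 0, 0]],
    [[0, 0, 0], [0, 0, 0]],
    [[0, 0, 0], [0, 0, 0]],
  ],
)

```text
time: 37.95
tool_pos: [444.6, -43.4, 19.8]
tcp_rot: [3.14, 0.0, 1.442]
contact_force: [-6.2, 1.2, 26.3]
grip_width: 0.7
finger_force: 12.9
```

Emit:
servo_tool(
  deltas=[
    [[0, 0, -0.02], [0, 0, 0]],
    [[0, 0, -0.05], [0, 0, 0]],
    [[0, 0, -0.05], [0, 0, 0]],
    [[0, 0, -0.02], [0, 0, 0]],
    [[0, 0, 0], [0, 0, 0]],
    [[0.04, 0.005, 0], [0, 0, 0]],
    [[0.04, 0.005, 0], [0, 0, 0]],
    [[0.04, 0.005, 0], [0, 0, 0]],
    [[0.042, 0.005, 0], [0, 0, 0]],
    [[0, 0, 0], [0, 0, 0]],
    [[0, 0, 0], [0, 0, 0]],
    [[0, 0, 0], [0, 0, 0]],
  ],
  fingers=0.5,
)

```text
time: 39.45
tool_pos: [484.8, 113.6, 157.6]
tcp_rot: [-3.14, 0.0, 1.44]
contact_force: [-0.5, -0.7, -0.5]
grip_width: 45.9
finger_force: 0.0
```

```bash
python3 -c "
from h import *
print(*st())"
```

```text
39.45 [4.96520457e-02 6.81563848e+01] 157.63598118976955 -7.4759306271475054 [-0.5282674  -0.65868155 -0.46062374] 45.880561477299686
```

Emit:
servo_tool(
  deltas=[
    [[0.001, 0, 0.05], [0, 0, 0]],
    [[0, 0, 0.05], [0, 0, 0]],
    [[0, 0, 0.015], [0, 0, 0]],
    [[0, 0, 0.002], [0, 0, 0]],
    [[0, 0, 0], [0, 0, 0]],
    [[0, 0, 0], [0, 0, 0]],
  ],
)

```text
time: 40.2
tool_pos: [486.4, 115.7, 42.7]
tcp_rot: [3.139, -0.001, 1.442]
contact_force: [0.3, -0.1, 0.8]
grip_width: 46.0
finger_force: 0.0
```

Emit:
servo_tool(
  deltas=[
    [[0, 0, 0], [0, 0, 0]],
    [[0, 0, 0], [0, 0, 0]],
    [[0, 0, 0], [0, 0, 0]],
    [[0, 0, 0], [0, 0, 0]],
    [[0.006, 0, 0], [0, 0, 0]],
    [[0.012, 0, 0], [0, 0, 0]],
    [[0.012, 0, 0], [0, 0, 0]],
    [[0.01, 0, 0], [0, 0, 0]],
    [[0.003, 0, 0], [0, 0, 0]],
    [[0, 0, 0], [0, 0, 0]],
    [[0, 0, 0], [0, 0, 0]],
  ],
  fingers=0,
)

```text
time: 41.58
tool_pos: [490.1, 158.5, 41.3]
tcp_rot: [-3.14, 0.0, 1.442]
contact_force: [-4.8, 0.3, 5.5]
grip_width: 15.2
finger_force: 30.0
```

Emit:
servo_tool(
  deltas=[
    [[0, 0, 0], [0, 0, 0]],
    [[0, 0, 0], [0, 0, 0]],
    [[0, 0, 0], [0, 0, 0]],
    [[0, 0, -0.02], [0, 0, 0]],
    [[0, 0, -0.05], [0, 0, 0]],
    [[0, 0, -0.05], [0, 0, 0]],
    [[0, 0, 0], [0, 0, 0]],
    [[0, 0, 0], [0, 0, 0]],
  ],
  fingers=0.5,
)

```text
time: 42.58
tool_pos: [490.5, 158.2, 160.7]
tcp_rot: [-3.141, 0.0, 1.442]
contact_force: [0.5, -0.1, -0.2]
grip_width: 46.0
finger_force: 0.0
```

```bash
python3 -c "
from h import *
print(*st())
a=snap('wrist','wrist8');b=snap('scene','scene8');c=snap('side','side8')
cv2.imwrite('pics/c8.png',np.vstack([np.hstack([cv2.resize(b[100:240,290:430],(400,400)),cv2.resize(c[130:270,220:360],(400,400))]),np.hstack([cv2.resize(c[250:390,250:410],(400,200)),cv2.resize(b[90:195,160:280],(400,200))])])[:,:,::-1])
"
```

```text
42.575 [-5.49651902e-03  1.13106832e+02] 160.66850154832997 -7.403424290812211 [ 0.54592752 -0.08313164 -0.19856686] 45.95419296632164
```

View pics/c8.png

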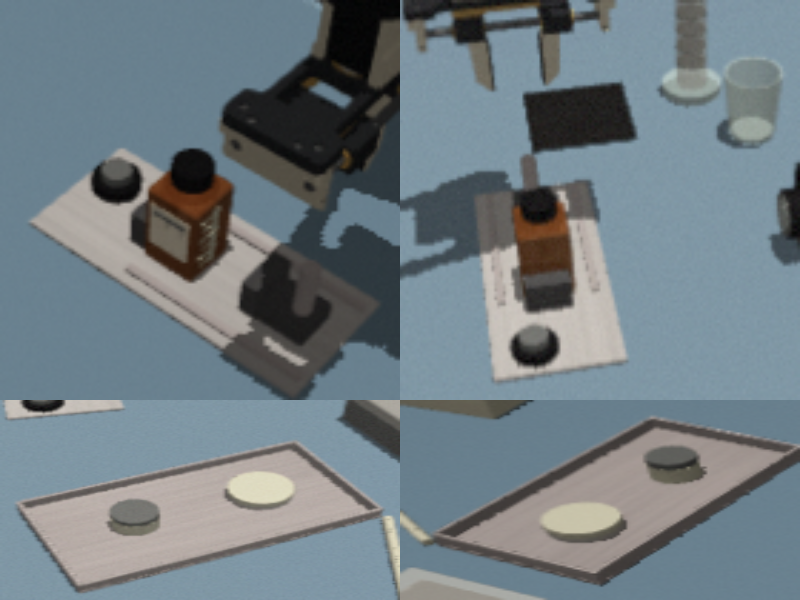

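Crops: the jaw is open, the bottle stands square by the fixed jaw, and the pot and dish are upright in the tray.

Emit:
servo_tool(
  deltas=[
    [[-0.05, 0.001, 0], [0, 0, 0]],
    [[-0.05, 0, 0], [0, 0, 0]],
    [[-0.013, 0, 0], [0, 0, 0]],
    [[0, 0, 0], [0, 0, -10]],
    [[0, 0, 0], [0, 0, -10]],
    [[0, 0, 0], [0, 0, -10]],
    [[0, 0, 0], [0, 0, -10]],
    [[0, 0, 0], [0, 0, -10]],
    [[0, 0, 0], [0, 0, -10]],
    [[0, 0, 0], [0, 0, -10]],
    [[0, 0, 0], [0, 0, -10]],
    [[0, 0, 0], [0, 0, -10]],
    [[0, 0, 0], [0, 0, 0]],
    [[0, 0, 0], [0, 0, 0]],
  ],
  fingers=0.8,
)

```text
time: 44.48
tool_pos: [477.2, 46.4, 160.9]
tcp_rot: [3.142, -0.001, 3.009]
contact_force: [-0.1, -0.6, -0.1]
grip_width: 73.7
finger_force: 0.0
```

```bash
python3 -c "
from h import *
print(*st())"
```

```text
44.475 [1.09320543 0.5529146 ] 160.8575567638098 82.42235699597785 [-0.05991047 -0.62153386 -0.08887365] 73.6754907904191
```

Emit:
servo_tool(
  deltas=[
    [[0, 0, 0.045], [0, 0, 0]],
    [[0, 0, 0.045], [0, 0, 0]],
    [[0, 0, 0.02], [0, 0, 0]],
    [[0, 0, 0.003], [0, 0, 0]],
    [[0, 0, 0], [0, 0, 0]],
    [[0, 0, 0], [0, 0, 0]],
    [[0, 0, 0], [0, 0, 0]],
  ],
)

```text
time: 45.35
tool_pos: [477.8, 46.1, 49.1]
tcp_rot: [3.141, 0.002, 3.012]
contact_force: [-0.5, 0.3, -0.3]
grip_width: 73.2
finger_force: 0.0
```

Emit:
servo_tool(
  deltas=[
    [[0, 0, 0], [0, 0, 0]],
    [[0, 0, 0], [0, 0, 0]],
    [[0, 0, 0], [0, 0, 0]],
    [[0, 0, 0], [0, 0, 0]],
    [[0, 0, 0], [0, 0, 0]],
  ],
  fingers=0,
)

```text
time: 45.98
tool_pos: [477.3, 46.0, 48.3]
tcp_rot: [-3.141, 0.0, 3.012]
contact_force: [-0.5, -2.2, 2.1]
grip_width: 49.4
finger_force: 30.0
```

Emit:
servo_tool(
  deltas=[
    [[0, 0.004, -0.01], [0, 0, 0]],
    [[0, 0, -0.03], [0, 0, 0]],
    [[0, 0, -0.035], [0, 0, 0]],
    [[0, 0, 0], [0, 0, 0]],
    [[0, 0, 0], [0, 0, 10]],
    [[0, 0, 0], [0, 0, 10]],
    [[0, 0, 0], [0, 0, 10]],
    [[0, 0, 0], [0, 0, 10]],
    [[0, 0, 0], [0, 0, 10]],
    [[0, 0, 0], [0, 0, 10]],
    [[0, 0, 0], [0, 0, 10]],
    [[0, 0, 0], [0, 0, 10]],
    [[0, 0, 0], [0, 0, 10]],
    [[0, 0, 0], [0, 0, 0]],
    [[0, 0, 0], [0, 0, 0]],
    [[0, 0, 0], [0, 0, 0]],
  ],
)

```text
time: 47.98
tool_pos: [477.6, 50.1, 123.0]
tcp_rot: [-3.141, 0.0, 1.444]
contact_force: [0.3, -1.2, -3.6]
grip_width: 49.7
finger_force: 30.0
```

```bash
python3 -c "
from h import *
print(*st())"
```

```text
47.975 [1.08654699 4.29368838] 122.9852194100785 -7.2874788642848785 [ 0.29160573 -1.24652203 -3.57645432] 49.71171803830265
```

Emit:
servo_tool(
  deltas=[
    [[0, 0, 0.035], [0, 0, 0]],
    [[0, 0, 0.03], [0, 0, 0]],
    [[0, 0, 0.006], [0, 0, 0]],
    [[0, 0, 0.002], [0, 0, 0]],
    [[0, 0, 0.001], [0, 0, 0]],
    [[0, 0, 0], [0, 0, 0]],
    [[0, 0, 0], [0, 0, 0]],
  ],
)

```text
time: 48.85
tool_pos: [478.1, 50.0, 49.8]
tcp_rot: [3.14, -0.0, 1.442]
contact_force: [-0.5, -0.1, -2.1]
grip_width: 49.6
finger_force: 30.0
```

Emit:
servo_tool(
  deltas=[
    [[0, 0, 0.001], [0, 0, 0]],
    [[0, 0, 0], [0, 0, 0]],
    [[0, 0, 0], [0, 0, 0]],
  ],
)

```text
time: 49.22
tool_pos: [477.9, 50.0, 48.3]
tcp_rot: [3.141, -0.0, 1.442]
contact_force: [-0.5, 0.3, -1.8]
grip_width: 50.0
finger_force: 30.0
```

Emit:
servo_tool(
  deltas=[
    [[0, 0, 0.001], [0, 0, 0]],
    [[0, 0, 0], [0, 0, 0]],
    [[0, 0, 0], [0, 0, 0]],
  ],
)

```text
time: 49.6
tool_pos: [477.9, 50.1, 48.3]
tcp_rot: [3.141, -0.0, 1.442]
contact_force: [-4.3, -0.8, 10.1]
grip_width: 49.7
finger_force: 30.0
```

Emit:
servo_tool(
  deltas=[
    [[0, 0, 0], [0, 0, 0]],
    [[0, 0, 0], [0, 0, 0]],
    [[0, 0, 0], [0, 0, 0]],
    [[0, 0, 0], [0, 0, 0]],
    [[0, 0, -0.02], [0, 0, 0]],
    [[0, 0, -0.045], [0, 0, 0]],
    [[0, 0, -0.05], [0, 0, 0]],
    [[0, 0, 0], [0, 0, 0]],
    [[0.05, -0.001, 0], [0, 0, 0]],
    [[0.05, 0, 0], [0, 0, 0]],
    [[0.009, 0, 0], [0, 0, 0]],
    [[0, 0, 0], [0, 0, 0]],
    [[0, 0, 0], [0, 0, 0]],
    [[0, 0, 0], [0, 0, 0]],
  ],
  fingers=0.75,
)

```text
time: 51.35
tool_pos: [490.8, 157.2, 162.1]
tcp_rot: [-3.141, 0.0, 1.44]
contact_force: [-1.0, -0.3, 0.3]
grip_width: 68.5
finger_force: 0.0
```

```bash
python3 -c "
from h import *
print(*st())
snap('wrist','wrist9');print(proj(cam('wrist'),[list(O+M@[0,113])+[70]]))
"
```

```text
51.35 [  0.49783913 112.14767385] 162.1374963760991 -7.491023849686343 [-0.97998962 -0.28125343  0.3248534 ] 68.47272280173965
[[322.60039424 199.21890281]]
```

Lower, grip the post and shut.

Emit:
servo_tool(
  deltas=[
    [[0, 0, 0.05], [0, 0, 0]],
    [[0, 0, 0.05], [0, 0, 0]],
    [[0, 0, 0.018], [0, 0, 0]],
    [[0, 0, 0.004], [0, 0, 0]],
    [[0, 0, 0], [0, 0, 0]],
    [[0, 0, 0], [0, 0, 0]],
  ],
)

```text
time: 52.15
tool_pos: [491.7, 158.3, 41.4]
tcp_rot: [3.139, -0.001, 1.441]
contact_force: [-0.4, -0.3, -0.7]
grip_width: 69.0
finger_force: 0.0
```

Emit:
servo_tool(
  deltas=[
    [[0, 0, 0], [0, 0, 0]],
    [[0, 0, 0], [0, 0, 0]],
    [[0, 0, 0], [0, 0, 0]],
    [[0, 0, 0], [0, 0, 0]],
    [[0, 0, 0], [0, 0, 0]],
    [[0, 0, 0], [0, 0, 0]],
    [[-0.008, 0, 0], [0, 0, 0]],
    [[-0.01, 0, 0], [0, 0, 0]],
    [[-0.01, 0, 0], [0, 0, 0]],
    [[-0.006, 0, 0], [0, 0, 0]],
    [[-0.003, 0, 0], [0, 0, 0]],
    [[-0.002, 0, 0], [0, 0, 0]],
    [[0, 0, 0], [0, 0, 0]],
    [[0, 0, 0], [0, 0, 0]],
  ],
  fingers=0,
)

```text
time: 53.9
tool_pos: [485.2, 120.0, 40.1]
tcp_rot: [-3.14, -0.0, 1.441]
contact_force: [-3.5, 3.1, 1.3]
grip_width: 15.1
finger_force: 30.0
```

Emit:
servo_tool(
  deltas=[
    [[-0.001, 0, 0], [0, 0, 0]],
    [[-0.001, 0, 0], [0, 0, 0]],
    [[0, 0, 0], [0, 0, 0]],
    [[0, 0, 0], [0, 0, 0]],
  ],
)

```text
time: 54.4
tool_pos: [484.9, 118.2, 40.2]
tcp_rot: [-3.14, -0.001, 1.441]
contact_force: [-2.8, 5.7, 2.2]
grip_width: 15.3
finger_force: 30.0
```

Emit:
servo_tool(
  deltas=[
    [[-0.001, 0, 0], [0, 0, 0]],
    [[-0.001, 0, 0], [0, 0, 0]],
    [[0, 0, 0], [0, 0, 0]],
    [[0, 0, 0], [0, 0, 0]],
  ],
)

```text
time: 54.9
tool_pos: [484.7, 116.2, 40.1]
tcp_rot: [-3.14, -0.001, 1.441]
contact_force: [-3.6, 5.3, 2.1]
grip_width: 15.2
finger_force: 30.0
```

Emit:
servo_tool(
  deltas=[
    [[-0.001, 0, 0], [0, 0, 0]],
    [[-0.001, 0, 0], [0, 0, 0]],
    [[0, 0, 0], [0, 0, 0]],
    [[0, 0, 0], [0, 0, 0]],
  ],
)

```text
time: 55.4
tool_pos: [484.6, 115.5, 40.2]
tcp_rot: [-3.141, -0.003, 1.441]
contact_force: [-3.0, 12.1, 1.3]
grip_width: 15.1
finger_force: 30.0
```

Emit:
servo_tool(
  deltas=[
    [[-0.001, 0, 0], [0, 0, 0]],
    [[0, 0, 0], [0, 0, 0]],
    [[0, 0, 0], [0, 0, 0]],
  ],
)

```text
time: 55.78
tool_pos: [484.6, 115.5, 40.2]
tcp_rot: [-3.141, -0.004, 1.441]
contact_force: [-2.6, 17.3, -0.2]
grip_width: 15.3
finger_force: 30.0
```

Emit:
servo_tool(
  deltas=[
    [[0.002, 0, 0], [0, 0, 0]],
    [[0, 0, 0], [0, 0, 0]],
  ],
)

```text
time: 56.02
tool_pos: [484.6, 115.6, 40.1]
tcp_rot: [-3.14, -0.001, 1.442]
contact_force: [-2.4, 7.7, 1.3]
grip_width: 15.4
finger_force: 30.0
```

Emit:
servo_tool(
  deltas=[
    [[0, 0, 0], [0, 0, 0]],
    [[0, 0, 0], [0, 0, 0]],
    [[0, 0, 0], [0, 0, 0]],
    [[0, 0, -0.02], [0, 0, 0]],
    [[0, 0, -0.05], [0, 0, 0]],
    [[0, 0, -0.05], [0, 0, 0]],
    [[0, 0, 0], [0, 0, 0]],
    [[0, 0, 0], [0, 0, 0]],
  ],
  fingers=0.5,
)

```text
time: 57.02
tool_pos: [484.8, 114.4, 159.7]
tcp_rot: [-3.141, 0.0, 1.441]
contact_force: [-0.2, -0.0, 0.2]
grip_width: 45.8
finger_force: 0.0
```

Emit:
servo_tool(
  deltas=[
    [[-0.04, -0.005, 0], [0, 0, 0]],
    [[-0.04, -0.005, 0], [0, 0, 0]],
    [[-0.04, -0.005, 0], [0, 0, 0]],
    [[-0.042, -0.005, 0], [0, 0, 0]],
    [[0, 0, 0], [0, 0, 0]],
    [[0, 0, 0], [0, 0, 0]],
    [[0, 0, 0], [0, 0, 0]],
  ],
  fingers=0,
)

```text
time: 57.9
tool_pos: [444.4, -42.5, 159.7]
tcp_rot: [-3.141, -0.0, 1.443]
contact_force: [0.9, 0.6, -0.3]
grip_width: 0.2
finger_force: 0.0
```

Run:
```python
from h import *
print(*st())
a=snap('wrist','wrist10');w=cam('wrist');b=snap('scene','scene10')
hsv=cv2.cvtColor(a,cv2.COLOR_RGB2HSV);m=cv2.inRange(hsv,(3,120,60),(25,255,255));c=max(cv2.findContours(m,0,1)[0],key=cv2.contourArea)
r=cv2.minAreaRect(c);print(r,(onz(w,[r[0]],82)[:,:2]-O)@M)
cv2.imwrite('pics/c10.png',np.hstack([cv2.resize(a[0:250,200:450],(400,400)),cv2.resize(b[100:240,290:430],(400,400))])[:,:,::-1])
```

```text
57.9 [-19.97993754 -91.77239015] 159.72589211713088 -7.323521911386322 [ 0.87945623  0.61468963 -0.25380424] 0.1953780373425195
((355.9999694824219, 74.49998474121094), (71.99998474121094, 74.99998474121094), -0.0) [[ 2.00365274 -0.5201464 ]]
```

View pics/c10.png

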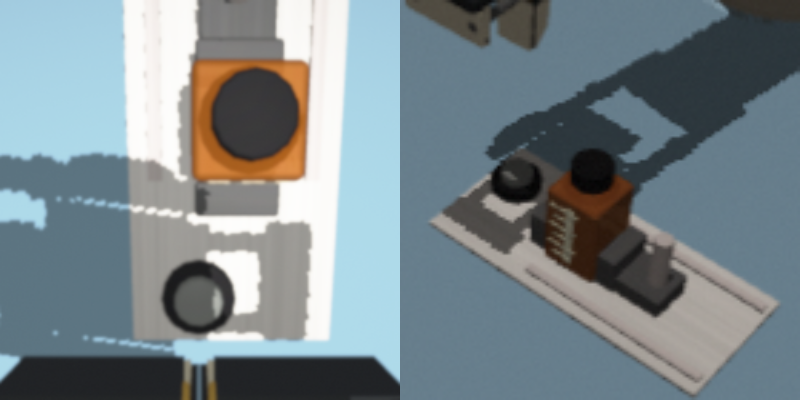

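Crops: the bottle is clamped squarely with the scale strip toward the camera. Pressing now.

Emit:
servo_tool(
  deltas=[
    [[0, 0, 0.05], [0, 0, 0]],
    [[0, 0, 0.05], [0, 0, 0]],
    [[0, 0, 0.015], [0, 0, 0]],
    [[0, 0, 0.005], [0, 0, 0]],
    [[0, 0, 0.005], [0, 0, 0]],
    [[0, 0, 0.003], [0, 0, 0]],
    [[0, 0, 0.003], [0, 0, 0]],
    [[0, 0, 0.003], [0, 0, 0]],
    [[0, 0, 0.003], [0, 0, 0]],
    [[0, 0, 0.002], [0, 0, 0]],
    [[0, 0, 0.001], [0, 0, 0]],
    [[0, 0, 0], [0, 0, 0]],
    [[0, 0, 0], [0, 0, 0]],
  ],
)

```text
time: 59.62
tool_pos: [444.7, -43.5, 20.4]
tcp_rot: [3.141, 0.0, 1.442]
contact_force: [-0.6, 0.4, 4.4]
grip_width: 0.5
finger_force: 2.3
```

Emit:
servo_tool(
  deltas=[
    [[0, 0, 0.001], [0, 0, 0]],
    [[0, 0, 0.001], [0, 0, 0]],
    [[0, 0, 0], [0, 0, 0]],
    [[0, 0, 0], [0, 0, 0]],
    [[0, 0, 0], [0, 0, 0]],
  ],
)

```text
time: 60.25
tool_pos: [444.8, -43.5, 19.8]
tcp_rot: [3.14, 0.0, 1.442]
contact_force: [-5.2, 1.0, 24.7]
grip_width: 0.3
finger_force: 12.4
```

Pressed fully. Back to the post and open the jaw.

Emit:
servo_tool(
  deltas=[
    [[0, 0, -0.02], [0, 0, 0]],
    [[0, 0, -0.05], [0, 0, 0]],
    [[0, 0, -0.05], [0, 0, 0]],
    [[0, 0, -0.02], [0, 0, 0]],
    [[0, 0, 0], [0, 0, 0]],
    [[0.04, 0.005, 0], [0, 0, 0]],
    [[0.04, 0.005, 0], [0, 0, 0]],
    [[0.04, 0.005, 0], [0, 0, 0]],
    [[0.043, 0.005, 0], [0, 0, 0]],
    [[0, 0, 0], [0, 0, 0]],
    [[0, 0, 0], [0, 0, 0]],
    [[0, 0, 0], [0, 0, 0]],
  ],
  fingers=0.5,
)

```text
time: 61.75
tool_pos: [484.8, 114.6, 157.6]
tcp_rot: [-3.14, 0.0, 1.44]
contact_force: [-0.3, -0.2, 0.1]
grip_width: 45.8
finger_force: 0.0
```

Emit:
servo_tool(
  deltas=[
    [[0, 0, 0.05], [0, 0, 0]],
    [[0, 0, 0.05], [0, 0, 0]],
    [[0, 0, 0.015], [0, 0, 0]],
    [[0, 0, 0.002], [0, 0, 0]],
    [[0, 0, 0], [0, 0, 0]],
    [[0, 0, 0], [0, 0, 0]],
  ],
)

```text
time: 62.5
tool_pos: [486.4, 115.7, 42.7]
tcp_rot: [3.139, -0.001, 1.442]
contact_force: [0.7, 0.2, -0.2]
grip_width: 45.7
finger_force: 0.0
```

Emit:
servo_tool(
  deltas=[
    [[0, 0, 0], [0, 0, 0]],
    [[0, 0, 0], [0, 0, 0]],
    [[0, 0, 0], [0, 0, 0]],
    [[0, 0, 0], [0, 0, 0]],
    [[0.006, 0, 0], [0, 0, 0]],
    [[0.012, 0, 0], [0, 0, 0]],
    [[0.012, 0, 0], [0, 0, 0]],
    [[0.01, 0, 0], [0, 0, 0]],
    [[0.003, 0, 0], [0, 0, 0]],
    [[0, 0, 0], [0, 0, 0]],
    [[0, 0, 0], [0, 0, 0]],
  ],
  fingers=0,
)

```text
time: 63.88
tool_pos: [490.1, 158.5, 41.2]
tcp_rot: [-3.14, 0.0, 1.442]
contact_force: [-4.0, 0.5, 4.7]
grip_width: 15.1
finger_force: 30.0
```

Emit:
servo_tool(
  deltas=[
    [[0, 0, 0], [0, 0, 0]],
    [[0, 0, 0], [0, 0, 0]],
    [[0, 0, 0], [0, 0, 0]],
    [[0, 0, -0.02], [0, 0, 0]],
    [[0, 0, -0.05], [0, 0, 0]],
    [[0, 0, -0.05], [0, 0, 0]],
    [[0, 0, 0], [0, 0, 0]],
    [[0, 0, 0], [0, 0, 0]],
  ],
  fingers=0.5,
)

```text
time: 64.88
tool_pos: [490.5, 158.1, 160.6]
tcp_rot: [-3.141, 0.0, 1.442]
contact_force: [-0.3, -0.9, 0.5]
grip_width: 46.1
finger_force: 0.0
```

```bash
python3 -c "
from h import *
print(*st())
b=snap('scene','scene11');snap('side','side11')
"
```

```text
64.875 [-4.72287611e-03  1.13041862e+02] 160.633723266697 -7.40500993242145 [-0.31592232 -0.92229095  0.49835521] 46.13173028314231
```

Emit:
servo_tool(
  deltas=[
    [[-0.05, 0.002, 0], [0, 0, 0]],
    [[-0.05, 0, 0], [0, 0, 0]],
    [[-0.013, 0, 0], [0, 0, 0]],
    [[0, 0, 0], [0, 0, 0]],
    [[0, 0, 0], [0, 0, 0]],
    [[0, 0, 0.045], [0, 0, 0]],
    [[0, 0, 0.045], [0, 0, 0]],
    [[0, 0, 0.02], [0, 0, 0]],
    [[0, 0, 0.003], [0, 0, 0]],
    [[0, 0, 0], [0, 0, 0]],
    [[0, 0, 0], [0, 0, 0]],
    [[0, 0, 0], [0, 0, 0]],
  ],
  fingers=0.85,
)

```text
time: 66.47
tool_pos: [478.8, 46.0, 49.1]
tcp_rot: [3.14, -0.0, 1.442]
contact_force: [0.6, -0.1, 0.1]
grip_width: 78.1
finger_force: 0.0
```

Emit:
servo_tool(
  deltas=[
    [[0, 0, 0], [0, 0, 0]],
    [[0, 0, 0], [0, 0, 0]],
    [[0, 0, 0], [0, 0, 0]],
    [[0, 0, 0], [0, 0, 0]],
    [[0, 0, 0], [0, 0, 0]],
    [[0, 0, 0], [0, 0, 0]],
  ],
  fingers=0,
)

```text
time: 67.22
tool_pos: [478.1, 46.0, 48.2]
tcp_rot: [-3.141, 0.0, 1.442]
contact_force: [-0.9, 0.4, 2.0]
grip_width: 49.5
finger_force: 30.0
```

Emit:
servo_tool(
  deltas=[
    [[0.002, 0, -0.01], [0, 0, 0]],
    [[0, 0, -0.045], [0, 0, 0]],
    [[0, 0, -0.05], [0, 0, 0]],
    [[0, 0, 0], [0, 0, 0]],
    [[0.045, 0.011, 0], [0, 0, 0]],
    [[0.045, 0.011, 0], [0, 0, 0]],
    [[0.045, 0.011, 0], [0, 0, 0]],
    [[0.045, 0.011, 0], [0, 0, 0]],
    [[0.045, 0.011, 0], [0, 0, 0]],
    [[0.045, 0.012, 0], [0, 0, 0]],
    [[0, 0, 0], [0, 0, 0]],
    [[0, 0, 0], [0, 0, 0]],
    [[0, 0, 0], [0, 0, 0]],
  ],
)

```text
time: 68.85
tool_pos: [579.4, 305.9, 152.8]
tcp_rot: [-3.141, 0.001, 1.441]
contact_force: [-0.4, -0.4, -2.5]
grip_width: 49.7
finger_force: 30.0
```

Emit:
servo_tool(
  deltas=[
    [[0.003, 0, 0.045], [0, 0, 0]],
    [[0, 0, 0.04], [0, 0, 0]],
    [[0, 0, 0.015], [0, 0, 0]],
    [[0, 0, 0.003], [0, 0, 0]],
    [[0, 0, 0], [0, 0, 0]],
    [[0, 0, 0], [0, 0, 0]],
    [[0, 0, 0], [0, 0, 0]],
  ],
)

```text
time: 69.72
tool_pos: [580.7, 310.3, 51.4]
tcp_rot: [3.14, -0.001, 1.442]
contact_force: [-0.5, -0.1, -2.8]
grip_width: 49.9
finger_force: 30.0
```

Emit:
servo_tool(
  deltas=[
    [[0, 0, 0.001], [0, 0, 0]],
    [[0, 0, 0.001], [0, 0, 0]],
    [[0, 0, 0], [0, 0, 0]],
    [[0, 0, 0], [0, 0, 0]],
  ],
)

```text
time: 70.22
tool_pos: [580.1, 310.0, 48.1]
tcp_rot: [-3.142, 0.0, 1.442]
contact_force: [0.9, 0.3, -3.3]
grip_width: 49.9
finger_force: 30.0
```

Emit:
servo_tool(
  deltas=[
    [[0, 0, 0.001], [0, 0, 0]],
    [[0, 0, 0], [0, 0, 0]],
    [[0, 0, 0], [0, 0, 0]],
  ],
)

```text
time: 70.6
tool_pos: [580.2, 310.1, 47.3]
tcp_rot: [3.141, -0.0, 1.442]
contact_force: [0.0, -0.4, -3.0]
grip_width: 50.0
finger_force: 30.0
```

Emit:
servo_tool(
  deltas=[
    [[0, 0, 0], [0, 0, 0]],
    [[0, 0, 0], [0, 0, 0]],
    [[0, 0, 0], [0, 0, 0]],
    [[0, 0, 0], [0, 0, 0]],
    [[0, 0, -0.02], [0, 0, 0]],
    [[0, 0, -0.05], [0, 0, 0]],
    [[0, 0, -0.055], [0, 0, 0]],
    [[0, 0, -0.055], [0, 0, 0]],
    [[-0.05, -0.01, 0], [0, 0, 0]],
    [[-0.05, -0.01, 0], [0, 0, 0]],
    [[-0.05, -0.01, 0], [0, 0, 0]],
    [[0, 0, 0], [0, 0, 0]],
    [[0, 0, 0], [0, 0, 0]],
    [[0, 0, 0], [0, 0, 0]],
  ],
  fingers=0.8,
)

```text
time: 72.35
tool_pos: [531.4, 166.1, 227.1]
tcp_rot: [3.141, -0.0, 1.443]
contact_force: [0.3, 0.4, -0.4]
grip_width: 73.4
finger_force: 0.0
```

Run:
```python
from h import *
print(*st())
a=snap('scene','scene12');s=cam('scene');b=snap('side','side12');d=cam('side')
# compare with earlier frames where things were as wanted; cap/body and tray contents, jaw
def blob(im,lo,hi,box):
    m=np.zeros((400,640),np.uint8);x0,y0,x1,y1=box
    m[y0:y1,x0:x1]=cv2.inRange(cv2.cvtColor(im,cv2.COLOR_RGB2HSV),lo,hi)[y0:y1,x0:x1]
    c=cv2.findContours(m,0,1)[0]
    if not c: return None
    c=max(c,key=cv2.contourArea);return cv2.contourArea(c),cv2.boundingRect(c)
for n,im,box in(('scene',a,(380,200,500,320)),('side',b,(240,120,330,200))):print(n,'amber',blob(im,(3,110,40),(25,255,255),box))
print('expected bottle base/top px',proj(s,[(580,310,3),(580,310,81)]),proj(d,[(580,310,3),(580,310,81)]))
for n,old,new in(('scene8','scene8',a),('side8','side8',b)):
    o=cv2.imread('pics/'+old+'.png')[:,:,::-1];df=np.abs(o.astype(int)-new).max(2)
    box=(160,90,280,190) if 'scene' in n else(255,280,405,380)
    print(n,'tray diff',(df[box[1]:box[3],box[0]:box[2]]>50).sum())
    jb=(375,185,425,240) if 'scene' in n else None
    if jb:print('jaw diff',(df[jb[1]:jb[3],jb[0]:jb[2]]>60).sum())
    bb=(330,280,440,355) if 'scene' in n else(310,100,360,185);print('bystander diff',(df[bb[1]:bb[3],bb[0]:bb[2]]>50).sum())
```

```text
72.35 [ 39.56854818 126.2428686 ] 227.1477454238162 -7.334213934472302 [ 0.25340333  0.38111866 -0.35519003] 73.4032503681686
scene amber (457.5, (425, 241, 41, 38))
side amber (167.0, (274, 147, 18, 28))
expected bottle base/top px [[441.65461448 275.01719582]
 [450.93226278 253.77145086]] [[282.97690985 169.68703551]
 [281.33922764 149.60998639]]
scene8 tray diff 202
jaw diff 548
bystander diff 0
side8 tray diff 380
bystander diff 0
```

Run:
```python
from h import *
s,d=cam('scene'),cam('side')
for f,c,box in(('scene',s,(160,90,280,190)),('side',d,(255,280,405,380))):
    x0,y0,x1,y1=box
    for k in(3,8,10,11,12):
        try:I=cv2.imread(f'pics/{f}{k}.png')[y0:y1,x0:x1]
        except Exception:continue
        h=cv2.cvtColor(I,cv2.COLOR_BGR2HSV);out=[]
        for n,lo,hi,z in(('dish',(20,40,140),(40,120,255),18),('pot',(25,15,30),(90,120,100),34)):
            cs=cv2.findContours(cv2.inRange(h,lo,hi),0,1)[0]
            if cs:
                q=max(cs,key=cv2.contourArea);r=cv2.boundingRect(q);p=(x0+r[0]+r[2]/2,y0+r[1]+r[3]/2);out.append((n,cv2.contourArea(q),r[2:],onz(c,[p],z)[0,:2].round()))
        print(f,k,out)
I=cv2.imread('pics/side8.png').astype(int);J=cv2.imread('pics/side12.png').astype(int);m=(np.abs(I-J).max(2)>50)[280:380,255:405];ys,xs=np.nonzero(m);print(xs.min()+255,xs.max()+255,ys.min()+280,ys.max()+280)
```

```text
scene 3 [('dish', 0.0, (1, 1), array([ 670., -369.])), ('pot', 24.0, (14, 10), array([ 457., -501.]))]
scene 8 [('dish', 0.5, (2, 2), array([ 574., -291.])), ('pot', 41.0, (11, 10), array([ 455., -498.]))]
scene 10 [('dish', 1.5, (4, 6), array([ 663., -393.])), ('pot', 15.0, (11, 8), array([ 493., -284.]))]
scene 11 [('dish', 1.5, (3, 4), array([ 665., -389.])), ('pot', 23.5, (12, 10), array([ 456., -499.]))]
scene 12 [('dish', 0.5, (2, 2), array([ 623., -239.])), ('pot', 20.0, (12, 7), array([ 488., -280.]))]
side 3 [('dish', 0.0, (1, 1), array([ 658., -391.])), ('pot', 1.5, (3, 4), array([ 439., -324.]))]
side 8 [('dish', 0.0, (1, 1), array([ 652., -401.])), ('pot', 2.0, (4, 2), array([ 460., -336.]))]
side 11 [('dish', 0.0, (1, 1), array([ 653., -399.])), ('pot', 1.5, (6, 6), array([ 467., -334.]))]
side 12 [('dish', 0.0, (1, 1), array([ 653., -399.])), ('pot', 0.5, (3, 2), array([ 471., -333.]))]
340 370 284 326[ WARN:0@0.374] global loadsave.cpp:275 findDecoder imread_('pics/side10.png'): can't open/read file: check file path/integrity
```

Run:
```python
from h import *
s,d=cam('scene'),cam('side')
for f,c,px,box in(('side',d,(354,313),(255,275,405,385)),('scene',s,(160+580*.3-400*.3,90+120*.525),(160,90,290,195))):
    ref=cv2.imread(f'pics/{f}8.png').astype(int)[int(px[1]),int(px[0])];x0,y0,x1,y1=box;print(f,ref)
    for k in(8,11,12):
        I=cv2.imread(f'pics/{f}{k}.png').astype(int)[y0:y1,x0:x1]
        # yellowness: green minus blue separates cream from the pinkish tray
        m=((I[...,1]-I[...,0])>12).astype(np.uint8)*((I[...,1]>100).astype(np.uint8))
        m=cv2.morphologyEx(m,cv2.MORPH_OPEN,np.ones((3,3)))
        for q in cv2.findContours(m,0,1)[0]:
            if cv2.contourArea(q)>60:
                r=cv2.boundingRect(q);p=(x0+r[0]+r[2]/2,y0+r[1]+r[3]/2);e=cv2.fitEllipse(q)
                print(k,cv2.contourArea(q),r[2:],np.round(p,1),onz(c,[p],22)[0].round(),np.round(e[1],1),round(e[2]))
```

```text
side [194 219 223]
8 486.0 (27, 24) [354.5 312. ] [ 579. -304.   22.] [23.2 26.7] 100
11 448.5 (27, 23) [359.5 295.5] [ 608. -266.   22.] [22.1 26. ] 97
12 439.5 (27, 23) [359.5 295.5] [ 608. -266.   22.] [21.7 25.9] 99
scene [171 196 200]
8 301.5 (24, 17) [214.  152.5] [ 585. -296.   22.] [16.1 24. ] 78
11 322.0 (25, 18) [217.5 165. ] [ 612. -259.   22.] [16.7 24.7] 76
12 323.0 (25, 18) [217.5 165. ] [ 612. -259.   22.] [16.8 24.7] 76
```

```bash
python3 -c "
from plant import bot
print(bot.close_job())"
```

```text
the job is handed in; nothing more can be done
None
```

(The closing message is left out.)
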